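# Fetch the water dish from behind the supplies and seat it in the bird feeder floor

### The job

The terracotta water dish for the bird feeder stands at the back of the plywood supply tray, hemmed in by the glass jar, the glue bottle and the screw carton: first stand all three of them upright on the grey cutting mat. Then fetch the dish and fit it into the round seat in the feeder floor, tipping one edge of it down into the seat first and then levelling it so that it lies flat on the bottom of the seat. Last, put the jar, the bottle and the carton back upright in the tray, each on the spot where it stood, setting everything down gently and without knocking anything over or shoving the brush jar, the cups or the screwdriver about.

Things in the scene. Friction and masses are not known exactly. Their poses are not given: they have to be found in the camera images.
- jar: closed round pale glass jar with a flat aluminium lid; loose, 0.3 kg; 60 mm diameter up to 66 mm height, shoulder above that, lid 57 mm across from 76 to 90 mm height (top 90 mm). Origin: centre of its underside; z up along its axis.
- glue: white plastic wood-glue bottle with a black cone nozzle on top; loose, 0.2 kg; round body 55 mm diameter up to 66 mm height, nozzle tip at 104 mm. Origin: centre of its underside; z up along its axis.
- carton: small upright open-topped cardboard carton full of brass screws, with a grey band; loose and rigid, 0.3 kg; 44 mm along its x, 58 mm along its y, 82 mm tall. Origin: centre of its underside; z up.
- dish: shallow round terracotta water dish; loose, 0.09 kg; outer diameter 64 mm with straight side, 18 mm tall (foot bevelled to 58 mm in the lowest 4 mm), hollow on top, wall 5 mm. Origin: centre of its underside; z up along its axis.
- tray: fixed plywood tray, 205 mm along x (x points to its back, away from the robot) by 250 mm along y; rim 24 mm high, 7 mm thick; floor 7 mm thick, so things in it stand at 7 mm height. Jar, bottle and carton (which is where varies) stand left, right and in front of the dish, centres about 70 mm from its centre, gaps to it 5 to 20 mm. Origin: centre of its underside.
- mat: fixed flat grey cutting mat with a white grid, 300 mm along its x, 200 mm along its y, 3 mm thick. Empty at the start. It lies left or right of the tray. Origin: centre of its underside.
- seat (a point): ledge centre of the seat in the fixed wooden feeder floor (234 x 204 mm with rails, beside the tray, opposite the mat), 10 mm above the table. The seat, in the floor's middle, is a counterbore 68 mm wide, 8 mm deep, mouth level with the floor face (18 mm above the table), over a 44 mm through hole. The seated dish stands 10 mm proud. Rails 12 mm wide at the edges rise to 34 mm. z up.
- brush_jar: bystander: open glass jar with paint brushes in it, 64 mm diameter, brushes up to 180 mm tall, beyond the tray; leave it alone. Origin: centre of its underside.
- cups: bystander: stack of two white plastic cups, 75 mm across, 103 mm tall, beyond the tray to the left; leave it alone. Origin: centre of its underside.
- screwdriver: bystander: screwdriver 180 mm long lying flat beyond the tray to the right; leave it alone. Origin: about its middle.

How it is judged (in metres and radians):
On the way, in this order (a step that is already met when the one before it is completed fails the run):
1. the jar, the glue bottle and the carton all stand released on the cutting mat, the dish still in the tray (x of jar in the frame of mat between -0.15 and 0.15 m and y of jar in the frame of mat between -0.1 and 0.1 m and z of each of jar, glue, carton in the frame of mat below 0.008 m and angle between each of jar, glue, carton's own z axis and vertical below 0.1 rad and x of glue in the frame of mat between -0.15 and 0.15 m and y of glue in the frame of mat between -0.1 and 0.1 m and x of carton in the frame of mat between -0.15 and 0.15 m and y of carton in the frame of mat between -0.1 and 0.1 m and contact force between the fingers and jar below 0.1 N and contact force between the fingers and glue below 0.1 N and contact force between the fingers and carton below 0.1 N and distance of dish from where it was at the start of the episode below 0.03 m), for 0.2 s.
2. the dish is tipped with one edge down inside the seat (horizontal distance between dish and seat below 0.015 m and ((angle between dish's own z axis and vertical above 0.12 rad and z of dish in the frame of seat below 0.0095 m) or (angle between dish's own z axis and vertical above 0.2 rad and z of dish in the frame of seat below 0.012 m) or (angle between dish's own z axis and vertical above 0.3 rad and z of dish in the frame of seat below 0.015 m))), for 0.1 s.
3. the dish lies flat on the bottom of the seat, released (horizontal distance between dish and seat below 0.006 m and z of dish in the frame of seat below 0.0025 m and angle between dish's own z axis and vertical below 0.06 rad and contact force between the fingers and dish below 0.1 N), for 0.2 s.
At the end, for the whole second after the job is handed in: the dish lies flat on the bottom of the seat (centred within 6 mm, under 2.5 mm above the ledge, tilted under 0.06 rad); jar, glue bottle and carton stand upright (under 0.1 rad) in the tray, each within 15 mm of the spot where it stood at the start; all released and at rest (horizontal distance between dish and seat below 0.006 m and z of dish in the frame of seat below 0.0025 m and angle between dish's own z axis and vertical below 0.06 rad and distance of each of jar, glue, carton from where it was at the start of the episode below 0.015 m and angle between each of jar, glue, carton's own z axis and vertical below 0.1 rad and linear speed of each of jar, glue, carton, dish below 0.02 m/s); the robot touches nothing.
It fails at once if the jar, the glue bottle, the carton or the dish is dropped or slammed down (faster than 0.6 m/s with its underside within 35 mm of the table) ((height (world z) of jar below 0.035 m and linear speed of jar above 0.6 m/s) or (height (world z) of glue below 0.035 m and linear speed of glue above 0.6 m/s) or (height (world z) of carton below 0.035 m and linear speed of carton above 0.6 m/s) or (height (world z) of dish below 0.035 m and linear speed of dish above 0.6 m/s)).
It fails at once if the jar, the glue bottle, the carton, the dish, the brush jar or the stack of cups is knocked over (angle between any of jar, glue, carton, dish, brush_jar, cups's own z axis and vertical above 0.8 rad).
It fails at once if the brush jar, the cups or the screwdriver is shoved more than 30 mm from its place (distance of any of brush_jar, cups, screwdriver from where it was at the start of the episode above 0.03 m).
It also fails if it takes over 144 s, if anything falls off the work surface, if the arm or the gripper's body presses on something with over 40 N, if the wrist force passes 120 N, or if a joint passes its speed limit or range.

### The arm

A 6-joint arm with a two-finger parallel gripper is mounted at the origin on the work surface. World frame = base frame: x ahead of the robot, y to its left, z up, the work surface at z = 0. Lengths are in m, angles in degrees, forces in N, time in s.
With the tool pointing down it reaches from about 0.275 to 0.975 m from the base axis. Payload 8.4 kg.
Tool frame: the origin (TCP) lies midway between the tips of the shut fingers; the grasp point (between the pads) lies 19 mm behind it; z points along the fingers, y is the line along which they close (so a half turn about z gives the same grasp; the last joint's range is limited). The gripper opens to 92 mm and grips with 3 to 60 N. Pads are 20 mm wide; open, the fingers measure 128 mm over their backs; the gripper's body (75 mm by 189 mm) begins 69 mm behind the grasp point.
Start: joints at [-73.132, 20.225, 93.587, -0, 66.188, -0.138], TCP at [0.183, -0.598, 0.177] pointing down, gripper open.
Joint ranges: [-150.9, 150.9], [-52.94, 120.26], [3.33, 152.33], [-74.26, 254.26], [0, 154.13], [-172.89, 172.89]. Speed limits (degrees/s): [127.2, 127.2, 159.86, 180, 180, 180].

### API

Orientations are given as a 3x3 rotation matrix whose columns are the frame's x, y, z axes.
In Python, from bench import observe, read_camera, camera_info, finish_job gives the robot as it stands.
- The arm moves only by the tool step_arm, never from a script. Its argument "commands" is text: rows parted by semicolons, each of 7 numbers parted by spaces: the turn, a rotation vector about the tool's x, y, z in degrees, then the shift along the tool's x, y, z in m, then the finger opening in m, from 0 to 0.0919. A call has 1 to 8 rows; each row shifts and turns the commanded pose from where the row before left it, along the tool's axes as they then stand; what a row does not reach is not made up. A row lasts 1/12 s, in which the tool goes at most 41.7 mm and 7.16 degrees, less where a joint would pass 70% of its speed; a pose out of reach is approached as far as the arm can. A call with a gripper value outside its range is refused whole. The fingers move at their own pace and stop on an object; "grip_force" is the grip in N (left out, the last holds). Time passes only in rows, so rows that do not move let the fingers close. It gives the time, the measured TCP pose, the force, the opening and the grip force at its end, in the units of the state.
- observe(): the state, without advancing time (a new reading comes with each control period).
- read_camera(name): name is "scene" or "top"; returns the picture (400x640x3 uint8, red, green, blue); there is no depth.
- camera_info(name): a dict with "fx", "fy", "cx", "cy" (pixels), "k1" (the pictures are not rectified: a ray, as slopes to the right and down, at radius r is drawn at 1 + k1 r^2 times it, then the intrinsics apply), "eye" and "orientation" of the camera in the world. Camera axes: x right, y down, z forward; pixel columns grow to the right and rows downward; lengths in m; the calibration is good to about 2 mm. A picture is of the moment at which its call begins. camera_info takes no time and is no camera call.
- finish_job(): hands the job in; it is judged then, once.
The state is a dict: "t": time; "q": joint angles; "dq": joint speeds; "joint_torque": joint torques, N m; "position": TCP position; "orientation": TCP orientation; "force": force on the tool from outside, world axes, zero at the start; "wrist_torque": the same for the moment, N m; "finger_gap": opening from 0.0 (shut) to 1.0 (fully open); "gripper_force": force on a finger pad.
Only numpy, scipy, OpenCV 4.12 (cv2) and the standard library are available. Lean on these libraries where they do the work, as an engineer would, in place of code of your own. Each camera call takes 0.05 s, during which the arm holds its last target. There are 200 camera calls.

## Working session

There is one attempt and no reset: what is moved stays moved. The work goes in short steps, Python scripts to look and compute and a tool call to move; the robot and the scene stay as the last step left them, time stands still between calls to the robot, and variables do not carry over. Pictures are saved under pics/ and viewed, at most 14 in all, crops included, and the job is handed in when it is done.

Besides the shell and the picture viewer there is one more tool, called in YAML: its name, and indented under it one key for each argument. step_arm: Moves the arm, as the interface text tells. Its arguments: {"type":"object","properties":{"commands":{"type":"string"},"grip_force":{"type":"number"}},"required":["commands"]}

```bash
ls; mkdir -p pics
python3 - <<'E'
from bench import *
import cv2
for n in("top","scene"):
    cv2.imwrite(f"pics/{n}0.png",read_camera(n)[:,:,::-1]); print(n,camera_info(n))
s=observe(); print(s)
E
```

```text
pics
top {'fx': 379.4439894080086, 'fy': 379.4439894080086, 'cx': 317.02311031426945, 'cy': 198.1948932660781, 'k1': -0.05207851368741235, 'eye': array([ 0.55431995, -0.00210782,  1.00614787]), 'orientation': array([[-0.00735639, -0.99913057,  0.04103653],
       [-0.99997197,  0.00740728,  0.00108815],
       [-0.00139117, -0.04102738, -0.99915705]])}
scene {'fx': 509.2818005387027, 'fy': 509.2818005387027, 'cx': 322.46060841080384, 'cy': 201.42704729789247, 'k1': -0.13279012061662723, 'eye': array([ 1.06292888, -0.44143943,  1.05340448]), 'orientation': array([[ 0.68627276,  0.6144909 , -0.3891409 ],
       [ 0.72732141, -0.58401595,  0.36045656],
       [-0.00576722, -0.53040202, -0.84772663]])}
{'t': 0.1, 'q': array([-7.31345377e+01,  2.02578755e+01,  9.36240771e+01, -1.13028048e-04,
        6.61886526e+01, -1.37864760e-01]), 'dq': array([-0.05272492, -0.03299773, -0.05057835, -0.0504942 , -0.06588164,
       -0.02292509]), 'joint_torque': array([ 1.70104067e-04, -5.94907665e+01, -3.34932232e+01,  6.99947099e-02,
        1.84198853e-02, -9.07629641e-06]), 'position': array([ 0.18262049, -0.59721231,  0.17655132]), 'orientation': array([[ 9.56287544e-01,  2.92427776e-01, -3.59246519e-04],
       [ 2.92427997e-01, -9.56286817e-01,  1.17876640e-03],
       [ 1.16132634e-06, -1.23229336e-03, -9.99999241e-01]]), 'force': array([-0.02737407,  0.12204525, -0.37778342]), 'wrist_torque': array([-0.00875432,  0.04300202,  0.00957248]), 'gripper_force': 0.0, 'finger_gap': 0.9993593427208465}
```

View pics/top0.png

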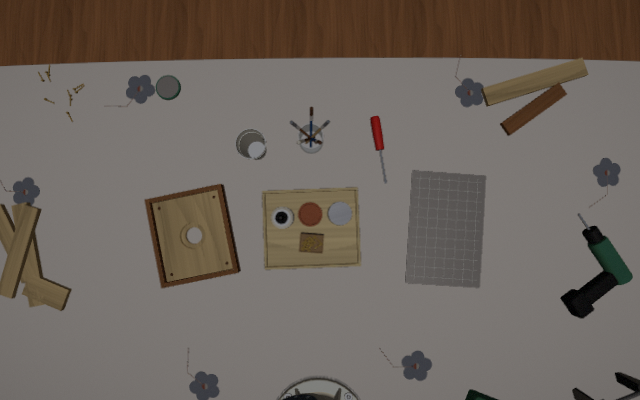

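View pics/scene0.png

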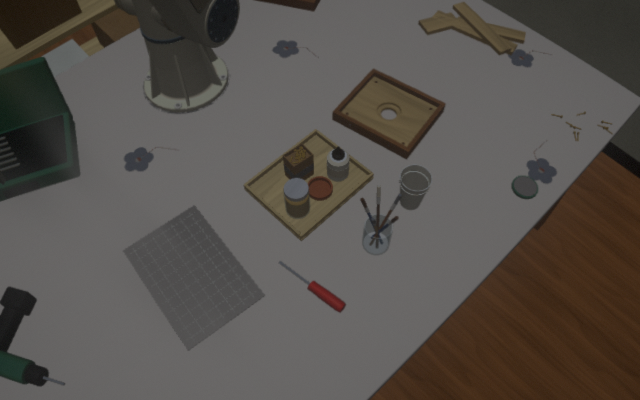

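The top view shows the carton in front of the dish (311,243), glue on the left (283,217), jar on the right (340,213) and the dish at (310,214). The mat is on the right (446,228) and the feeder on the left (193,235). Next I'll enlarge crops to read finer pixel positions.

```bash
cat > h.py <<'E'
import numpy as np, cv2
from bench import *
def KD(c): return np.array([[c['fx'],0,c['cx']],[0,c['fy'],c['cy']],[0,0,1]]),np.array([c['k1'],0,0,0.])
def p2w(n,uv,z):
    c=camera_info(n);K,D=KD(c)
    r=cv2.undistortPoints(np.array(uv,float).reshape(-1,1,2),K,D).reshape(-1,2)
    d=np.c_[r,np.ones(len(r))]@c['orientation'].T
    return c['eye']+d*((np.broadcast_to(z,len(r))-c['eye'][2])/d[:,2])[:,None]
def w2p(n,P):
    c=camera_info(n);K,D=KD(c);R=c['orientation'].T
    return cv2.projectPoints(np.array(P,float).reshape(-1,1,3),cv2.Rodrigues(R)[0],-R@c['eye'],K,D)[0].reshape(-1,2)
def crop(im,x0,y0,x1,y1,s,name):
    a=cv2.resize(im[y0:y1,x0:x1,::-1],None,fx=s,fy=s,interpolation=cv2.INTER_CUBIC)
    a=cv2.convertScaleAbs(a,alpha=1.6)
    for u in range(x0-x0%10+10,x1,10):
        cv2.line(a,(int((u-x0+.5)*s),0),(int((u-x0+.5)*s),8 if u%50 else 20),(0,255,0),1)
    for v in range(y0-y0%10+10,y1,10):
        cv2.line(a,(0,int((v-y0+.5)*s)),(8 if v%50 else 20,int((v-y0+.5)*s)),(0,255,0),1)
    cv2.imwrite('pics/'+name,a)
E
python3 - <<'E'
from h import *
im=cv2.imread('pics/top0.png')[:,:,::-1]
crop(im,255,180,370,275,6,'t1.png'); crop(im,140,180,245,292,5,'f1.png')
print(p2w('top',[(310,214),(283,217),(340,213),(311,243),(193,235),(446,228)],[.02,.07,.09,.085,.018,.003]))
E
```

```text
[[ 0.55387762  0.01750709  0.02      ]
 [ 0.54698168  0.08314772  0.07      ]
 [ 0.55578129 -0.05629037  0.09      ]
 [ 0.48375342  0.01426787  0.085     ]
 [ 0.50104973  0.3237642   0.018     ]
 [ 0.51384058 -0.34262336  0.003     ]]
```

View pics/t1.png

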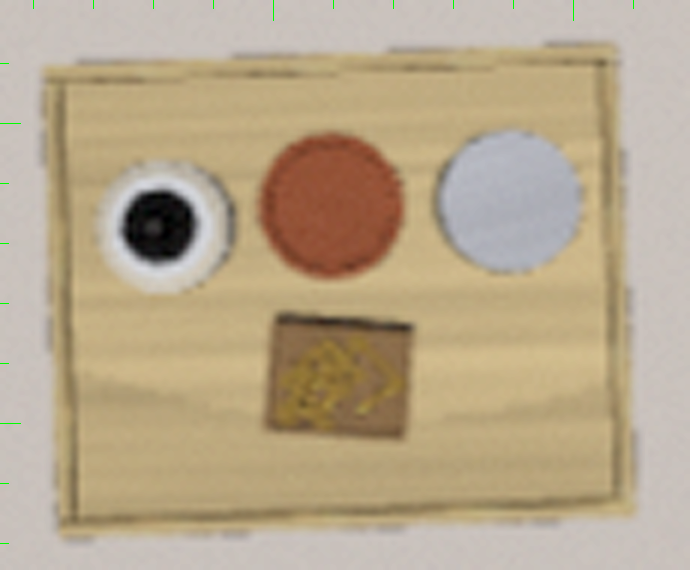

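View pics/f1.png

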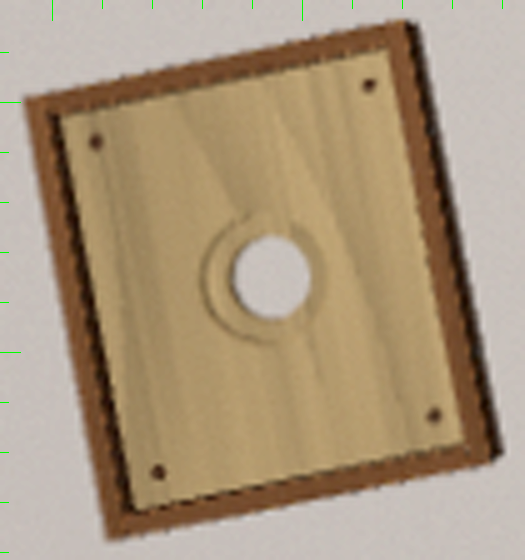

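The tray crop gives these pixel positions:
- Dish circle centre: (309.8,213.7)
- Jar lid: (339.6,213.0)
- Glue body: (282,217.2), nozzle tip (280,217.2)
- Carton top corners in the crop: (274,322), (412,330), (405,438), (266,430)

The feeder crop puts the ledge hole at (193.3,234.8). The four screw heads average (192.4,235.2).

```bash
cat >> h.py <<'E'
def plan(tgt,yaw,base=None):
    """rotation about tool z (deg) and shift in the present tool axes to bring TCP to tgt, tool y heading 'yaw' deg, pointing down"""
    from scipy.spatial.transform import Rotation as Ro
    s=observe();R=s['orientation'];a=np.radians(yaw)
    y=np.array([np.cos(a),np.sin(a),0]);z=np.array([0,0,-1.]);T=np.c_[np.cross(y,z),y,z]
    rv=Ro.from_matrix(R.T@T).as_rotvec(degrees=True)
    print('rotvec',rv.round(2),'shift in old axes',(R.T@(np.array(tgt)-s['position'])).round(4),'shift in target axes',(T.T@(np.array(tgt)-s['position'])).round(4))
E
python3 - <<'E'
from h import *
np.set_printoptions(precision=4,suppress=True)
f=lambda x,y,x0,y0,s:(x0+x/s-.5,y0+y/s-.5)
t=lambda *a:f(*a,255,180,6); g=lambda *a:f(*a,140,180,5)
print('dish jar glue gluetip\n',p2w('top',[t(331.5,205),t(510.5,201),t(165,226),t(155,226)],[.025,.097,.068,.109]))
c=p2w('top',[t(274,322),t(412,330),t(405,438),t(266,430)],.089);print('carton\n',c,c.mean(0))
print('seat\n',p2w('top',[g(269,276.5),g(264,276)],[.01,.018]))
s=p2w('top',[g(96,142),g(369,85),g(434,415),g(159,472)],.018);print(s,s.mean(0))
r=p2w('top',[g(24,97),g(405,20),g(490,460),g(107,540)],.034);print(r,r.mean(0))
for n,P in(('dish',(.554,.018,.025)),('jarlid',(.556,-.056,.097)),('glue tip',(.547,.083,.111)),('seat',(.5,.32,.018)),('cartontop',(.484,.014,.089))):print(n,w2p('scene',P))
plan((.484,.014,.16),88)
crop(cv2.imread('pics/scene0.png')[:,:,::-1],240,65,450,240,3.5,'s1.png')
E
```

```text
dish jar glue gluetip
 [[ 0.5547  0.018   0.025 ]
 [ 0.5558 -0.0549  0.097 ]
 [ 0.5466  0.0858  0.068 ]
 [ 0.5469  0.0859  0.109 ]]
carton
 [[ 0.5079  0.0402  0.089 ]
 [ 0.5043 -0.0153  0.089 ]
 [ 0.4611 -0.0121  0.089 ]
 [ 0.4646  0.0436  0.089 ]] [0.4845 0.0141 0.089 ]
seat
 [[0.5011 0.3256 0.01  ]
 [0.5018 0.3256 0.018 ]]
[[0.5724 0.4155 0.018 ]
 [0.6014 0.2705 0.018 ]
 [0.4293 0.2362 0.018 ]
 [0.3998 0.3811 0.018 ]] [0.5007 0.3258 0.018 ]
[[0.5957 0.447  0.034 ]
 [0.634  0.2475 0.034 ]
 [0.4083 0.2036 0.034 ]
 [0.3674 0.4021 0.034 ]] [0.5013 0.3251 0.034 ]
dish [[318.6798 186.7602]]
jarlid [[294.9277 188.4113]]
glue tip [[336.493  148.6132]]
seat [[386.4808 112.3217]]
cartontop [[296.9741 154.9928]]
rotvec [  -0.02   -0.1  -161.  ] shift in old axes [ 0.4669 -0.4963  0.0172] shift in target axes [-0.2799  0.6214  0.0166]
```

View pics/s1.png

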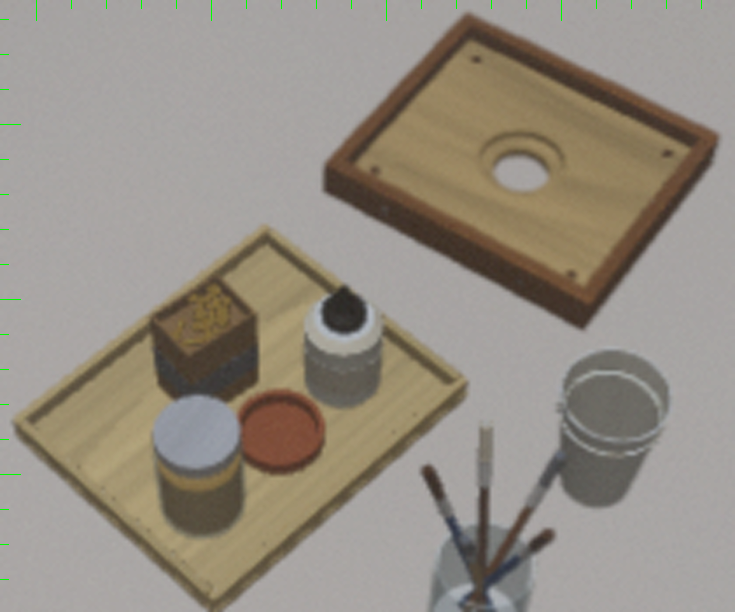

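step_arm:
  commands: "0 0 6.85 0 0 0 0.0919; 0 0 6.85 0 0 0 0.0919; 0 0 6.8 0 0 0 0.0919; 0 0 0 0.0147 -0.0349 0 0.0919; 0 0 0 0.0147 -0.0349 0 0.0919; 0 0 0 0.0147 -0.0349 0 0.0919; 0 0 0 0.0147 -0.0349 0 0.0919; 0 0 0 0.0147 -0.0349 0 0.0919"
  grip_force: 20

```text
t: 0.77
position: [0.267, -0.4262, 0.1768]
orientation: [[0.998, -0.062, -0.0], [-0.062, -0.998, 0.001], [-0.0, -0.001, -1.0]]
force: [0.3, 0.6, 0.2]
finger_gap: 1.003
gripper_force: 0.0
```

step_arm:
  commands: "0 0 0 0.0147 -0.0349 0 0.0919; 0 0 0 0.0147 -0.0349 0 0.0919; 0 0 0 0.0147 -0.0349 0 0.0919; 0 0 0 0.0147 -0.0349 0 0.0919; 0 0 0 0.0147 -0.0349 0 0.0919; 0 0 0 0.0147 -0.0349 0 0.0919; 0 0 0 0.0147 -0.0349 0 0.0919; 0 0 0 0.0147 -0.0349 0 0.0919"

```text
t: 1.43
position: [0.4014, -0.1547, 0.1772]
orientation: [[0.998, -0.061, 0.0], [-0.061, -0.998, -0.0], [0.0, 0.0, -1.0]]
force: [0.8, -0.0, 0.8]
finger_gap: 1.001
gripper_force: 0.0
```

step_arm:
  commands: "0 0 0 0.0147 -0.0349 0 0.0919; 0 0 0 0.0147 -0.0349 0 0.0919; 0 0 0 0.0147 -0.0349 0 0.0919; 0 0 0 0.0147 -0.0349 0 0.0919; 0 0 0 0.0147 -0.0349 0 0.0919; 0 0 0 0 0 0 0.0919; 0 0 0 0 0 0 0.0919"

```text
t: 2.02
position: [0.4853, 0.0148, 0.1768]
orientation: [[0.998, -0.057, -0.001], [-0.057, -0.998, -0.0], [-0.001, 0.0, -1.0]]
force: [0.3, -0.5, 0.8]
finger_gap: 0.998
gripper_force: 0.0
```

```bash
python3 -c "
from h import *
plan((.4845,.0141,.035),-93.5);s=observe();print(s['position'],s['q'],s['t'],s['force'])"
```

```text
rotvec [0.01 0.05 0.21] shift in old axes [-0.0007  0.0007  0.1418] shift in target axes [-0.0008  0.0007  0.1418]
[0.48533585 0.01475915 0.17677807] [ 1.56755445e+00  7.75333642e+00  1.10193206e+02 -3.76068934e-03
  6.21003965e+01  9.48603854e+01] 2.0167 [ 0.26364096 -0.52985806  0.78216085]
```

step_arm:
  commands: "0 0 0 0 0 0.03 0.0919; 0 0 0 0 0 0.03 0.0919; 0 0 0 0 0 0.03 0.0919; 0 0 0 0 0 0.03 0.0919; 0 0 0 0 0 0.022 0.0919; 0 0 0 0 0 0 0.0919"

```text
t: 2.52
position: [0.481, 0.0118, 0.0315]
orientation: [[0.998, -0.062, -0.008], [-0.062, -0.998, -0.0], [-0.007, 0.001, -1.0]]
force: [-0.7, 0.6, -0.6]
finger_gap: 1.004
gripper_force: 0.0
```

step_arm:
  commands: "0 0 0 0 0 0 0.045; 0 0 0 0 0 0 0.045; 0 0 0 0 0 0 0.045; 0 0 0 0 0 0 0.045; 0 0 0 0 0 0 0.045; 0 0 0 0 0 0 0.045; 0 0 0 0 0 0 0.045"

```text
t: 3.1
position: [0.486, 0.0132, 0.0362]
orientation: [[0.998, -0.061, 0.002], [-0.061, -0.998, -0.0], [0.002, 0.0, -1.0]]
force: [-0.5, -1.5, 7.9]
finger_gap: 0.626
gripper_force: 19.9
```

```bash
python3 -c "
from h import *
s=observe();print(s['position'],s['t'],s['force'])"
```

```text
[0.48600203 0.01316281 0.03617672] 3.1 [-0.47650158 -1.50358672  7.86203919]
```

step_arm:
  commands: "0 0 0 0 0 -0.005 0.045; 0 0 0 0 0 -0.015 0.045; 0 0 0 0 0 -0.03 0.045; 0 0 0 0 0 -0.03 0.045; 0 0 0 0 0 -0.02 0.045; 0 0 0 -0.0013 0.0137 0 0.045; 0 0 0 -0.0033 0.035 0 0.045; 0 0 0 -0.0033 0.035 0 0.045"

```text
t: 3.77
position: [0.472, -0.0699, 0.1358]
orientation: [[0.998, -0.058, 0.001], [-0.058, -0.998, 0.0], [0.001, -0.0, -1.0]]
force: [0.7, -1.0, -3.5]
finger_gap: 0.631
gripper_force: 19.9
```

step_arm:
  commands: "0 0 0 -0.0033 0.035 0 0.045; 0 0 0 -0.0033 0.035 0 0.045; 0 0 0 -0.0033 0.035 0 0.045; 0 0 0 -0.0033 0.035 0 0.045; 0 0 0 -0.0033 0.035 0 0.045; 0 0 0 -0.0033 0.035 0 0.045; 0 0 0 -0.0033 0.035 0 0.045; 0 0 0 -0.002 0.02 0 0.045"

```text
t: 4.43
position: [0.43, -0.3358, 0.1353]
orientation: [[0.998, -0.062, -0.0], [-0.062, -0.998, -0.001], [-0.0, 0.001, -1.0]]
force: [-0.5, -0.3, -2.6]
finger_gap: 0.631
gripper_force: 19.9
```

step_arm:
  commands: "0 0 0 -0.0015 0.01 0 0.045; 0 0 0 0 0 0 0.045; 0 0 0 0 0 0 0.045; 0 0 0 0 0 0.02 0.045; 0 0 0 0 0 0.03 0.045; 0 0 0 0 0 0.02 0.045; 0 0 0 0 0 0.01 0.045; 0 0 0 0 0 0.005 0.045"

```text
t: 5.1
position: [0.4283, -0.3406, 0.0488]
orientation: [[0.998, -0.06, -0.002], [-0.06, -0.998, 0.002], [-0.002, -0.002, -1.0]]
force: [0.3, -0.3, -2.7]
finger_gap: 0.627
gripper_force: 19.9
```

step_arm:
  commands: "0 0 0 0 0 0 0.045; 0 0 0 0 0 0 0.045; 0 0 0 0 0 0 0.045"

```text
t: 5.35
position: [0.4298, -0.3431, 0.0515]
orientation: [[0.998, -0.061, 0.002], [-0.061, -0.998, -0.001], [0.002, 0.001, -1.0]]
force: [1.1, 0.0, -3.1]
finger_gap: 0.632
gripper_force: 19.9
```

step_arm:
  commands: "0 0 0 0 0 0.006 0.045; 0 0 0 0 0 0.006 0.045; 0 0 0 0 0 0.003 0.045; 0 0 0 0 0 0.002 0.045; 0 0 0 0 0 0.002 0.045; 0 0 0 0 0 0 0.045; 0 0 0 0 0 0 0.045"

```text
t: 5.93
position: [0.4289, -0.3427, 0.032]
orientation: [[0.998, -0.061, 0.0], [-0.061, -0.998, 0.0], [0.0, -0.0, -1.0]]
force: [-3.2, 2.5, 9.4]
finger_gap: 0.631
gripper_force: 20.0
```

step_arm:
  commands: "0 0 0 0 0 0 0.08; 0 0 0 0 0 0 0.08; 0 0 0 0 0 0 0.09; 0 0 0 0 0 -0.01 0.09; 0 0 0 0 0 -0.03 0.09; 0 0 0 0 0 -0.04 0.09; 0 0 0 0 0 -0.03 0.09; 0 0 -3.5 0 0 -0.01 0.09"

```text
t: 6.6
position: [0.431, -0.3444, 0.1567]
orientation: [[1.0, -0.001, 0.005], [-0.001, -1.0, -0.004], [0.005, 0.004, -1.0]]
force: [0.9, -1.0, 0.4]
finger_gap: 0.977
gripper_force: 0.0
```

step_arm:
  commands: "0 0 -7 0 0 0 0.09; 0 0 -7 0 0 0 0.09; 0 0 -7 0 0 0 0.09; 0 0 -7 0 0 0 0.09; 0 0 -7 0 0 0 0.09; 0 0 -7 0 0 0 0.09; 0 0 -7 0 0 0 0.09; 0 0 -7 0 0 0 0.09"

```text
t: 7.27
position: [0.429, -0.3428, 0.1519]
orientation: [[0.554, 0.832, 0.0], [0.832, -0.554, -0.0], [-0.0, 0.001, -1.0]]
force: [-0.4, 1.3, 0.4]
finger_gap: 0.979
gripper_force: 0.0
```

step_arm:
  commands: "0 0 -7 0 0 0 0.09; 0 0 -7 0 0 0 0.09; 0 0 -7 0 0 0 0.09; 0 0 -7 0 0 0 0.09; 0 0 -6 0 0 0 0.09; 0 0 0 0.032 0.014 0 0.09; 0 0 0 0.032 0.014 0 0.09; 0 0 0 0.032 0.014 0 0.09"

```text
t: 7.93
position: [0.4711, -0.246, 0.1519]
orientation: [[0.002, 1.0, 0.001], [1.0, -0.002, -0.0], [-0.0, 0.001, -1.0]]
force: [0.5, -0.3, -0.2]
finger_gap: 0.978
gripper_force: 0.0
```

step_arm:
  commands: "0 0 0 0.032 0.014 0 0.09; 0 0 0 0.032 0.014 0 0.09; 0 0 0 0.032 0.014 0 0.09; 0 0 0 0.032 0.014 0 0.09; 0 0 0 0.032 0.014 0 0.09; 0 0 0 0.032 0.014 0 0.09; 0 0 0 0 0 0 0.09; 0 0 0 0 0 0 0.09"

```text
t: 8.6
position: [0.5554, -0.0533, 0.1517]
orientation: [[-0.003, 1.0, 0.0], [1.0, 0.003, -0.0], [-0.0, 0.0, -1.0]]
force: [-0.8, -0.6, -0.2]
finger_gap: 0.977
gripper_force: 0.0
```

```bash
python3 -c "
from h import *
plan((.5558,-.0549,.035),0);s=observe();print(s['position'],s['q'],s['t'],s['force'])
im=read_camera('top');crop(im,255,180,500,300,3.2,'t2.png')"
```

```text
rotvec [0.02 0.01 0.19] shift in old axes [-0.0016  0.0004  0.1167] shift in target axes [-0.0016  0.0004  0.1167]
[ 0.55537159 -0.05332226  0.15168257] [-5.63394505e+00  1.58083681e+01  1.03379964e+02 -7.02455624e-03
  6.07891052e+01 -5.81776818e+00] 8.6 [-0.81180679 -0.62630529 -0.20805909]
```

View pics/t2.png

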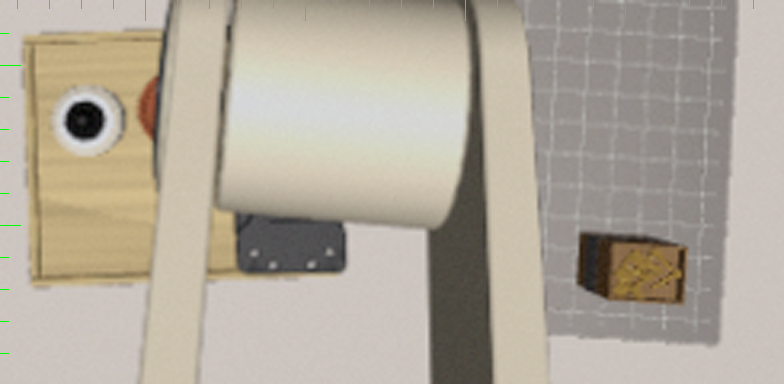

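The carton stands upright on the mat at crop (645,270), and the arm is over the jar.

step_arm:
  commands: "0 0 0 -0.001 0 0.02 0.09; 0 0 0 0 0 0.03 0.09; 0 0 0 0 0 0.03 0.09; 0 0 0 0 0 0.02 0.09; 0 0 0 0 0 0.01 0.09; 0 0 0 0 0 0.006 0.09; 0 0 0 0 0 0 0.09; 0 0 0 0 0 0 0.09"

```text
t: 9.32
position: [0.5554, -0.0563, 0.036]
orientation: [[0.001, 1.0, 0.001], [1.0, -0.001, -0.0], [-0.0, 0.001, -1.0]]
force: [0.8, 0.2, 0.4]
finger_gap: 0.978
gripper_force: 0.0
```

step_arm:
  commands: "0 0 0 0 0 0 0.045; 0 0 0 0 0 0 0.045; 0 0 0 0 0 0 0.045; 0 0 0 0 0 0 0.045; 0 0 0 0 0 0 0.045; 0 0 0 0 0 0 0.045; 0 0 0 0 0 0 0.045; 0 0 0 0 0 0 0.045"

```text
t: 9.98
position: [0.5554, -0.0557, 0.0356]
orientation: [[-0.0, 1.0, 0.001], [1.0, 0.0, -0.0], [-0.0, 0.001, -1.0]]
force: [1.4, 0.5, 4.0]
finger_gap: 0.625
gripper_force: 20.0
```

step_arm:
  commands: "0 0 0 0 0 -0.005 0.045; 0 0 0 0 0 -0.015 0.045; 0 0 0 0 0 -0.03 0.045; 0 0 0 0 0 -0.02 0.045; 0 0 0 0 0 -0.01 0.045; 0 0 0 -0.014 0 0 0.045; 0 0 0 -0.03 0 0 0.045; 0 0 0 -0.035 0 0 0.045"

```text
t: 10.65
position: [0.5538, -0.1347, 0.1141]
orientation: [[-0.003, 1.0, -0.002], [1.0, 0.003, 0.001], [0.001, -0.002, -1.0]]
force: [0.1, -0.7, -2.9]
finger_gap: 0.627
gripper_force: 20.0
```

step_arm:
  commands: "0 0 0 -0.035 0 0 0.045; 0 0 0 -0.035 0 0 0.045; 0 0 0 -0.035 0 0 0.045; 0 0 0 -0.035 0 0 0.045; 0 0 0 -0.035 0 0 0.045; 0 0 0 -0.035 0 0 0.045; 0 0 0 -0.03 0 0 0.045; 0 0 0 -0.015 0 0 0.045"

```text
t: 11.32
position: [0.5531, -0.3935, 0.1132]
orientation: [[0.002, 1.0, -0.002], [1.0, -0.002, 0.0], [0.0, -0.002, -1.0]]
force: [-0.7, 0.6, -2.9]
finger_gap: 0.627
gripper_force: 20.0
```

step_arm:
  commands: "0 0 0 0 0 0 0.045; 0 0 0 0 0 0.01 0.045; 0 0 0 0 0 0.025 0.045; 0 0 0 0 0 0.02 0.045; 0 0 0 0 0 0.01 0.045; 0 0 0 0 0 0.004 0.045; 0 0 0 0 0 0 0.045; 0 0 0 0 0 0 0.045"

```text
t: 11.98
position: [0.5554, -0.3893, 0.0466]
orientation: [[-0.001, 1.0, 0.0], [1.0, 0.001, -0.0], [-0.0, 0.0, -1.0]]
force: [0.1, -0.6, -2.0]
finger_gap: 0.629
gripper_force: 20.0
```

step_arm:
  commands: "0 0 0 0 0 0.005 0.045; 0 0 0 0 0 0.005 0.045; 0 0 0 0 0 0.002 0.045; 0 0 0 0 0 0.002 0.045; 0 0 0 0 0 0.001 0.045; 0 0 0 0 0 0 0.045; 0 0 0 0 0 0 0.045"

```text
t: 12.57
position: [0.5549, -0.39, 0.0316]
orientation: [[-0.0, 1.0, 0.0], [1.0, 0.0, -0.0], [-0.0, 0.0, -1.0]]
force: [-2.2, -0.4, 1.6]
finger_gap: 0.626
gripper_force: 20.0
```

```bash
python3 -c "
from h import *
s=observe();print(s['position'],s['t'],s['force'])
im=read_camera('scene');crop(im,100,130,340,350,2.7,'s2.png')"
```

```text
[ 0.55491311 -0.38995425  0.03164128] 12.5667 [-2.17631659 -0.39818646  1.61597047]
```

View pics/s2.png

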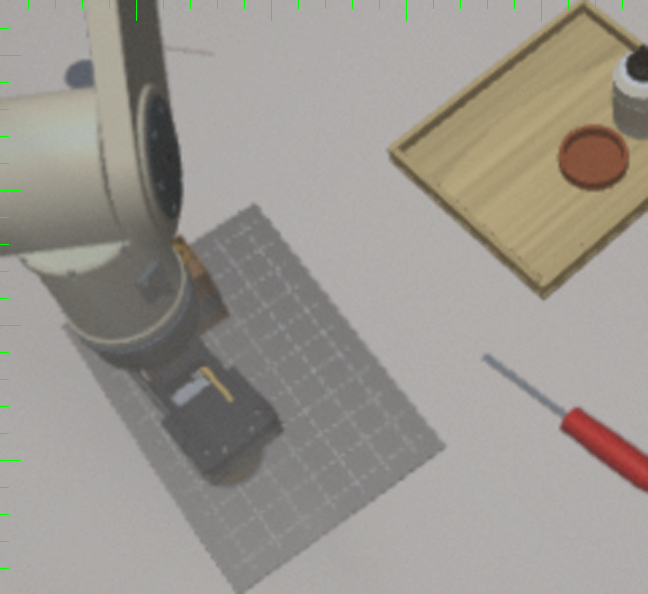

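step_arm:
  commands: "0 0 0 0 0 0 0.08; 0 0 0 0 0 0 0.08; 0 0 0 0 0 0 0.09; 0 0 0 0 0 -0.01 0.09; 0 0 0 0 0 -0.03 0.09; 0 0 0 0 0 -0.04 0.09; 0 0 0 0 0 -0.03 0.09; 0 0 0 0.02 0 -0.01 0.09"

```text
t: 13.28
position: [0.5575, -0.3737, 0.1575]
orientation: [[0.001, 1.0, 0.007], [1.0, -0.001, -0.006], [-0.006, 0.007, -1.0]]
force: [1.0, -0.8, 0.3]
finger_gap: 0.978
gripper_force: 0.0
```

step_arm:
  commands: "0 0 0 0.036 -0.0006 0 0.09; 0 0 0 0.036 -0.0006 0 0.09; 0 0 0 0.036 -0.0006 0 0.09; 0 0 0 0.036 -0.0006 0 0.09; 0 0 0 0.036 -0.0006 0 0.09; 0 0 0 0.036 -0.0006 0 0.09; 0 0 0 0.036 -0.0006 0 0.09; 0 0 0 0.036 -0.0006 0 0.09"

```text
t: 13.95
position: [0.5501, -0.08, 0.1522]
orientation: [[0.0, 1.0, 0.001], [1.0, -0.0, -0.0], [-0.0, 0.001, -1.0]]
force: [1.1, 0.2, -1.1]
finger_gap: 0.98
gripper_force: 0.0
```

step_arm:
  commands: "0 0 0 0.036 -0.0006 0 0.09; 0 0 0 0.036 -0.0006 0 0.09; 0 0 0 0.036 -0.0006 0 0.09; 0 0 0 0.036 -0.0006 0 0.09; 0 0 0 0.024 -0.0006 0 0.09; 0 0 0 0 0 0 0.09; 0 0 0 0 0 0 0.09; 0 0 0 0 0 0 0.09"

```text
t: 14.62
position: [0.5472, 0.086, 0.1516]
orientation: [[-0.001, 1.0, 0.0], [1.0, 0.001, -0.0], [-0.0, 0.0, -1.0]]
force: [-0.1, 0.1, -0.8]
finger_gap: 0.979
gripper_force: 0.0
```

```bash
python3 -c "
from h import *
plan((.5468,.0858,.035),0);s=observe();print(s['position'],s['t'],s['force'])
im=read_camera('scene');crop(im,100,130,400,350,2.6,'s3.png')"
```

```text
rotvec [0.03 0.02 0.04] shift in old axes [-1.000e-04 -4.000e-04  1.166e-01] shift in target axes [-0.0002 -0.0004  0.1166]
[0.54715166 0.08595578 0.151624  ] 14.6167 [-0.1052895   0.12645816 -0.75725009]
```

View pics/s3.png

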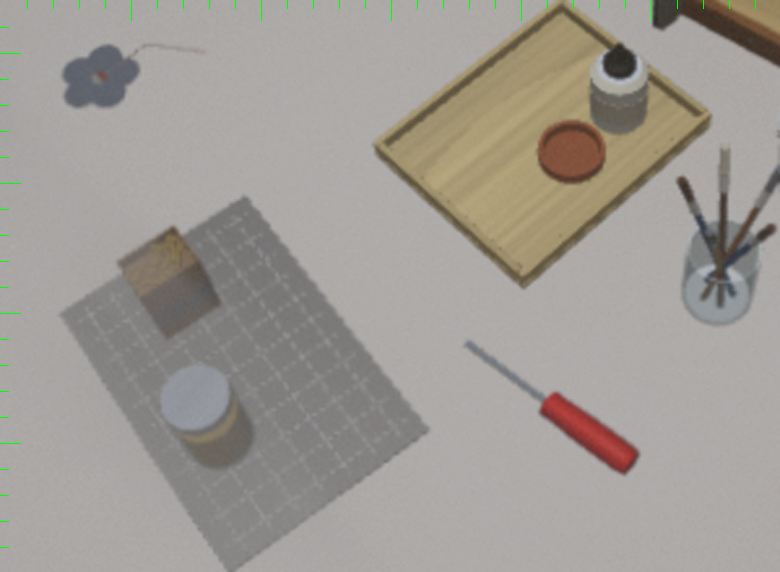

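Jar and carton both stand upright on the mat (crop (200,415) and (170,280)). The dish and glue are undisturbed, and the fingers straddle the glue.

step_arm:
  commands: "0 0 0 0 0 0.02 0.09; 0 0 0 0 0 0.03 0.09; 0 0 0 0 0 0.03 0.09; 0 0 0 0 0 0.02 0.09; 0 0 0 0 0 0.01 0.09; 0 0 0 0 0 0.006 0.09; 0 0 0 0 0 0 0.09; 0 0 0 0 0 0 0.09"

```text
t: 15.33
position: [0.5478, 0.086, 0.036]
orientation: [[0.001, 1.0, 0.001], [1.0, -0.001, 0.0], [0.0, 0.001, -1.0]]
force: [0.5, -0.4, 0.4]
finger_gap: 0.984
gripper_force: 0.0
```

step_arm:
  commands: "0 0 0 0 0 0 0.045; 0 0 0 0 0 0 0.045; 0 0 0 0 0 0 0.045; 0 0 0 0 0 0 0.045; 0 0 0 0 0 0 0.045; 0 0 0 0 0 0 0.045; 0 0 0 0 0 0 0.045; 0 0 0 0 0 0 0.045"

```text
t: 16.0
position: [0.5467, 0.0864, 0.0352]
orientation: [[-0.0, 1.0, -0.001], [1.0, 0.0, 0.0], [0.0, -0.001, -1.0]]
force: [-1.6, 0.1, 3.2]
finger_gap: 0.56
gripper_force: 17.1
```

step_arm:
  commands: "0 0 0 0 0 -0.005 0.045; 0 0 0 0 0 -0.015 0.045; 0 0 0 0 0 -0.03 0.045; 0 0 0 0 0 -0.02 0.045; 0 0 0 0 0 -0.01 0.045; 0 0 0 -0.014 0 0 0.045; 0 0 0 -0.031 0 0 0.045; 0 0 0 -0.035 0 0 0.045"

```text
t: 16.67
position: [0.5473, 0.0065, 0.1154]
orientation: [[-0.003, 1.0, 0.001], [1.0, 0.003, 0.0], [0.0, 0.001, -1.0]]
force: [0.5, 0.3, -0.6]
finger_gap: 0.489
gripper_force: 0.0
```

step_arm:
  commands: "0 0 0 -0.035 0 0 0.045; 0 0 0 -0.035 0 0 0.045; 0 0 0 -0.035 0 0 0.045; 0 0 0 -0.035 0 0 0.045; 0 0 0 -0.035 0 0 0.045; 0 0 0 -0.035 0 0 0.045; 0 0 0 -0.035 0 0 0.045; 0 0 0 -0.025 0 0 0.045"

```text
t: 17.33
position: [0.5467, -0.2666, 0.1149]
orientation: [[0.001, 1.0, 0.0], [1.0, -0.001, -0.001], [-0.001, 0.0, -1.0]]
force: [0.2, 1.0, 0.3]
finger_gap: 0.489
gripper_force: 0.0
```

step_arm:
  commands: "0 0 0 -0.015 0 0 0.045; 0 0 0 0 0 0 0.045; 0 0 0 0 0 0.01 0.045; 0 0 0 0 0 0.025 0.045; 0 0 0 0 0 0.02 0.045; 0 0 0 0 0 0.01 0.045; 0 0 0 0 0 0 0.045; 0 0 0 0 0 0 0.045"

```text
t: 18.0
position: [0.5469, -0.2775, 0.0498]
orientation: [[-0.001, 1.0, -0.001], [1.0, 0.001, 0.001], [0.001, -0.001, -1.0]]
force: [0.9, -0.0, 0.9]
finger_gap: 0.486
gripper_force: 0.0
```

The gap fell to the commanded 45 mm with no pad force, so the bottle slipped out. I'll look at where it is.

```bash
python3 -c "
from h import *
im=read_camera('top');crop(im,255,130,500,300,3.2,'t3.png')
im=read_camera('scene');cv2.imwrite('pics/s4full.png',im[:,:,::-1]);crop(im,240,65,450,240,3.5,'s4.png')"
```

```text
(no output)
```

View pics/s4.png

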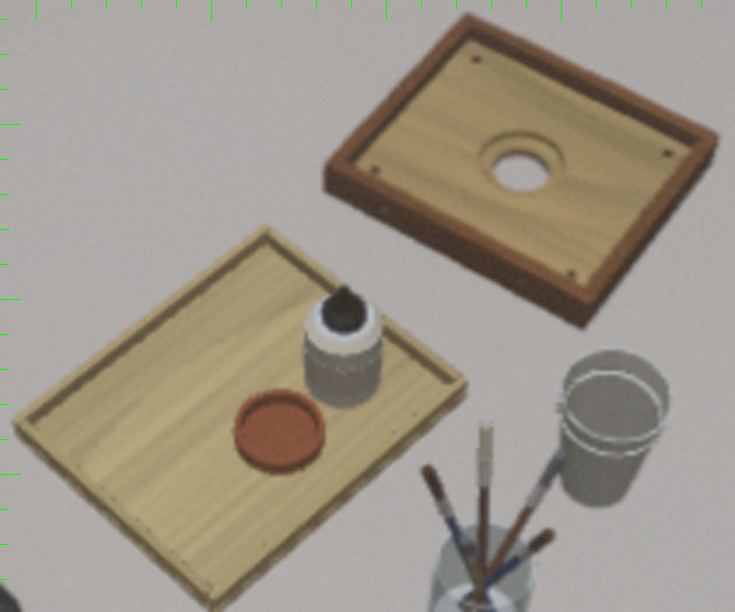

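The glue stands upright and unmoved in the tray at crop (344,345). I'll check the jar's position against where I released it, to see whether the grasp is offset.

```bash
python3 -c "
from h import *
print(p2w('scene',[(175.3,282.6)],.093), 'vs (.555,-.390)')
f=lambda x,y:(240+x/3.5-.5,65+y/3.5-.5)
print('glue tip',p2w('scene',[f(344,287)],.111),'body low edge ctr',w2p('scene',[(.5468,.0858,.111),(.5468,.0858,.073),(.5468,.0858,.007)]))
plan((.5468,.0858,.15),0)
"
```

```text
[[ 0.55686372 -0.38720724  0.093     ]] vs (.555,-.390)
glue tip [[0.54459411 0.08956866 0.111     ]] body low edge ctr [[337.29114673 147.91278614]
 [336.99857201 157.68843249]
 [336.52190743 173.522194  ]]
rotvec [0.07 0.03 0.04] shift in old axes [ 0.3642 -0.0007 -0.099 ] shift in target axes [ 0.3642 -0.0011 -0.0988]
```

View pics/t3.png

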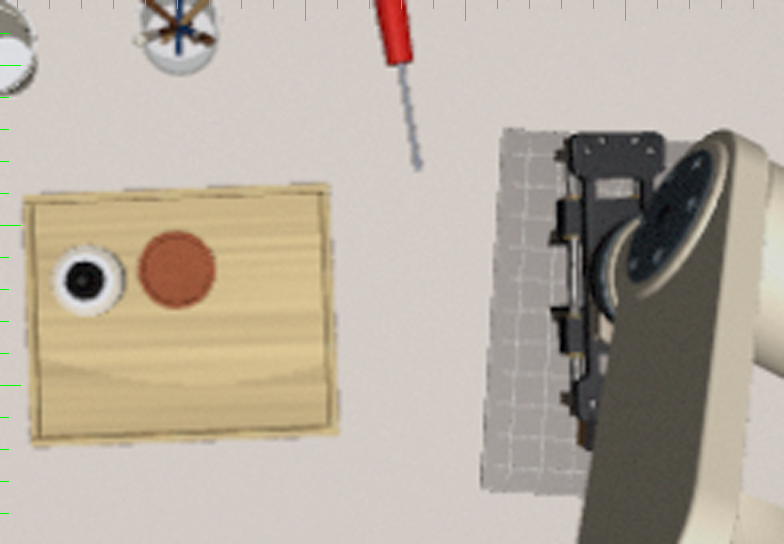

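step_arm:
  commands: "0 0 0 0 0 -0.02 0.09; 0 0 0 0 0 -0.04 0.09; 0 0 0 0 0 -0.03 0.09; 0 0 0 0.02 0 -0.01 0.09; 0 0 0 0.036 0 0 0.09; 0 0 0 0.036 0 0 0.09; 0 0 0 0.036 0 0 0.09; 0 0 0 0.036 0 0 0.09"
  grip_force: 40

```text
t: 18.77
position: [0.5476, -0.1133, 0.1519]
orientation: [[0.001, 1.0, 0.003], [1.0, -0.001, -0.0], [-0.0, 0.003, -1.0]]
force: [0.9, -0.1, 0.4]
finger_gap: 0.98
gripper_force: 0.0
```

step_arm:
  commands: "0 0 0 0.036 0 0 0.09; 0 0 0 0.036 0 0 0.09; 0 0 0 0.036 0 0 0.09; 0 0 0 0.036 0 0 0.09; 0 0 0 0.036 0 0 0.09; 0 0 0 0.02 0 0 0.09; 0 0 0 0 0 0 0.09; 0 0 0 0 0 0 0.09"

```text
t: 19.43
position: [0.5475, 0.0863, 0.1513]
orientation: [[-0.003, 1.0, 0.002], [1.0, 0.003, 0.0], [0.0, 0.002, -1.0]]
force: [-0.5, -0.4, -0.9]
finger_gap: 0.985
gripper_force: 0.0
```

step_arm:
  commands: "0 0 0 0 0 0.02 0.09; 0 0 0 0 0 0.03 0.09; 0 0 0 0 0 0.03 0.09; 0 0 0 0 0 0.02 0.09; 0 0 0 0 0 0.01 0.09; 0 0 0 0 0 0.009 0.09; 0 0 0 0 0 0 0.09; 0 0 0 0 0 0 0.09"

```text
t: 20.1
position: [0.5477, 0.0849, 0.0319]
orientation: [[0.0, 1.0, 0.001], [1.0, -0.0, 0.0], [0.0, 0.001, -1.0]]
force: [-0.4, -0.5, 0.4]
finger_gap: 0.982
gripper_force: 0.0
```

step_arm:
  commands: "0 0 0 0 0 0 0.035; 0 0 0 0 0 0 0.035; 0 0 0 0 0 0 0.035; 0 0 0 0 0 0 0.035; 0 0 0 0 0 0 0.035; 0 0 0 0 0 0 0.035; 0 0 0 0 0 0 0.035"

```text
t: 20.68
position: [0.547, 0.0854, 0.0314]
orientation: [[-0.0, 1.0, -0.0], [1.0, 0.0, 0.0], [0.0, -0.0, -1.0]]
force: [-2.1, 0.5, 4.4]
finger_gap: 0.573
gripper_force: 40.0
```

step_arm:
  commands: "0 0 0 0 0 0 0.035; 0 0 0 0 0 0 0.035"

```text
t: 20.85
position: [0.547, 0.0854, 0.0314]
orientation: [[-0.0, 1.0, -0.0], [1.0, 0.0, 0.0], [0.0, -0.0, -1.0]]
force: [-1.7, -0.9, 5.4]
finger_gap: 0.574
gripper_force: 40.0
```

step_arm:
  commands: "0 0 0 0 0 -0.003 0.035; 0 0 0 0 0 -0.007 0.035; 0 0 0 0 0 -0.007 0.035; 0 0 0 0 0 0 0.035"

```text
t: 21.18
position: [0.5481, 0.0854, 0.0497]
orientation: [[-0.0, 1.0, 0.002], [1.0, 0.0, 0.0], [0.0, 0.002, -1.0]]
force: [0.7, 0.9, -1.5]
finger_gap: 0.572
gripper_force: 40.0
```

Held this time (about 2 N weight, steady gap). On to the mat.

step_arm:
  commands: "0 0 0 0 0 -0.02 0.035; 0 0 0 0 0 -0.03 0.035; 0 0 0 0 0 -0.01 0.035; 0 0 0 -0.015 0 0 0.035; 0 0 0 -0.03 0 0 0.035; 0 0 0 -0.034 0 0 0.035; 0 0 0 -0.034 0 0 0.035; 0 0 0 -0.034 0 0 0.035"

```text
t: 21.85
position: [0.547, -0.063, 0.108]
orientation: [[-0.001, 1.0, 0.001], [1.0, 0.001, -0.0], [-0.0, 0.001, -1.0]]
force: [1.4, 0.8, -1.9]
finger_gap: 0.572
gripper_force: 40.0
```

step_arm:
  commands: "0 0 0 -0.034 0 0 0.035; 0 0 0 -0.034 0 0 0.035; 0 0 0 -0.034 0 0 0.035; 0 0 0 -0.034 0 0 0.035; 0 0 0 -0.034 0 0 0.035; 0 0 0 -0.03 0 0 0.035; 0 0 0 -0.015 0 0 0.035; 0 0 0 0 0 0 0.035"

```text
t: 22.52
position: [0.547, -0.2797, 0.1078]
orientation: [[0.003, 1.0, 0.001], [1.0, -0.003, -0.001], [-0.001, 0.001, -1.0]]
force: [-0.4, 0.8, -3.4]
finger_gap: 0.571
gripper_force: 40.0
```

step_arm:
  commands: "0 0 0 0 0 0.01 0.035; 0 0 0 0 0 0.025 0.035; 0 0 0 0 0 0.02 0.035; 0 0 0 0 0 0.01 0.035; 0 0 0 0 0 0 0.035; 0 0 0 0 0 0 0.035"

```text
t: 23.02
position: [0.5469, -0.2755, 0.0428]
orientation: [[-0.001, 1.0, -0.001], [1.0, 0.001, 0.001], [0.001, -0.001, -1.0]]
force: [-0.5, -0.4, -1.9]
finger_gap: 0.573
gripper_force: 40.0
```

step_arm:
  commands: "0 0 0 0 0 0.005 0.035; 0 0 0 0 0 0.005 0.035; 0 0 0 0 0 0.003 0.035; 0 0 0 0 0 0.002 0.035; 0 0 0 0 0 0.001 0.035; 0 0 0 0 0 0 0.035; 0 0 0 0 0 0 0.035"

```text
t: 23.6
position: [0.5471, -0.2768, 0.0275]
orientation: [[0.0, 1.0, 0.0], [1.0, 0.0, -0.0], [-0.0, 0.0, -1.0]]
force: [-0.8, 0.4, 1.5]
finger_gap: 0.574
gripper_force: 40.0
```

step_arm:
  commands: "0 0 0 0 0 0 0.08; 0 0 0 0 0 0 0.08; 0 0 0 0 0 0 0.09; 0 0 0 0 0 -0.01 0.09; 0 0 0 0 0 -0.03 0.09; 0 0 0 0 0 -0.035 0.09; 0 0 0 0 0 -0.025 0.09; 0 0 0 0 0 -0.01 0.09"
  grip_force: 20

```text
t: 24.27
position: [0.5492, -0.2778, 0.142]
orientation: [[-0.0, 1.0, 0.005], [1.0, 0.0, -0.003], [-0.003, 0.005, -1.0]]
force: [0.4, -0.8, 0.1]
finger_gap: 0.98
gripper_force: 0.0
```

step_arm:
  commands: "0 0 0 0.025 0.0008 0 0.09; 0 0 0 0.034 0.0008 0 0.09; 0 0 0 0.034 0.0008 0 0.09; 0 0 0 0.034 0.0008 0 0.09; 0 0 0 0.034 0.0008 0 0.09; 0 0 0 0.034 0.0008 0 0.09; 0 0 0 0.034 0.0008 0 0.09; 0 0 0 0.034 0.0008 0 0.09"

```text
t: 24.93
position: [0.5529, -0.0121, 0.137]
orientation: [[0.0, 1.0, -0.0], [1.0, -0.0, 0.0], [0.0, -0.0, -1.0]]
force: [0.8, 0.4, 0.6]
finger_gap: 0.983
gripper_force: 0.0
```

step_arm:
  commands: "0 0 0 0.032 0.001 0 0.09; 0 0 -6 0 0 0 0.09; 0 0 -7 0 0 0 0.09; 0 0 -7 0 0 0 0.09; 0 0 -7 0 0 0 0.09; 0 0 -7 0 0 0 0.09; 0 0 -7 0 0 0 0.09; 0 0 -7 0 0 0 0.09"

```text
t: 25.6
position: [0.5541, 0.0184, 0.1369]
orientation: [[-0.747, 0.664, -0.001], [0.664, 0.747, -0.0], [0.0, -0.0, -1.0]]
force: [-0.8, 0.5, 0.2]
finger_gap: 0.977
gripper_force: 0.0
```

step_arm:
  commands: "0 0 -7 0 0 0 0.09; 0 0 -7 0 0 0 0.09; 0 0 -7 0 0 0 0.09; 0 0 -7 0 0 0 0.09; 0 0 -7 0 0 0 0.09; 0 0 -7 0 0 0 0.09; 0 0 0 0 0 0 0.09; 0 0 0 0 0 0 0.09"

```text
t: 26.27
position: [0.5542, 0.0183, 0.137]
orientation: [[-1.0, 0.004, -0.0], [0.004, 1.0, 0.0], [0.0, 0.0, -1.0]]
force: [0.9, 0.3, -1.0]
finger_gap: 0.983
gripper_force: 0.0
```

```bash
python3 -c "
from h import *
plan((.5547,.018,.018),90);s=observe();print(s['position'],s['q'],s['t'])
im=read_camera('scene');crop(im,100,130,400,350,2.6,'s5.png')"
```

```text
rotvec [ 0.   -0.02 -0.22] shift in old axes [-0.0005 -0.0003  0.119 ] shift in target axes [-0.0005 -0.0003  0.119 ]
[0.55421476 0.01829779 0.13698005] [ 1.73539950e+00  1.64917723e+01  1.04540703e+02  9.55104709e-04
  5.89893991e+01 -8.80468487e+01] 26.2667
```

View pics/s5.png

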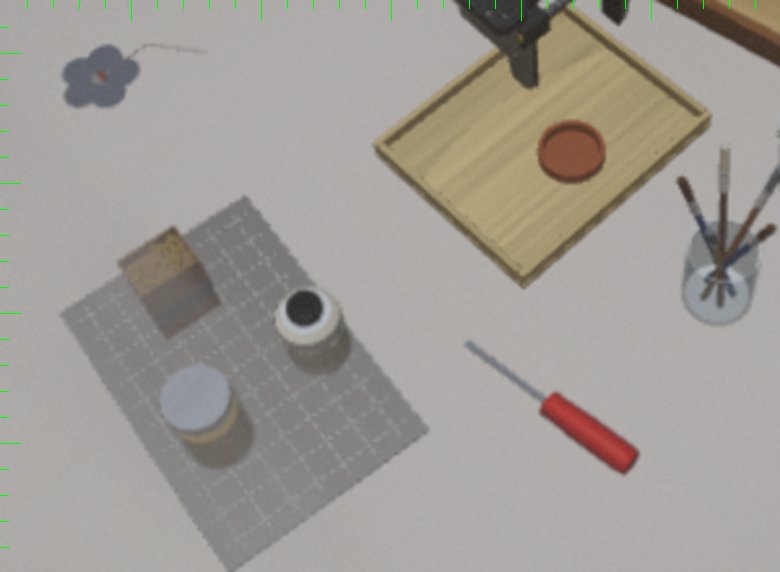

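All three stand upright on the mat (carton (170,280), glue (310,320), jar (200,415)). The dish sits free at (571,150).

step_arm:
  commands: "0 0 0 0 0 0.02 0.09; 0 0 0 0 0 0.03 0.09; 0 0 0 0 0 0.03 0.09; 0 0 0 0 0 0.02 0.09; 0 0 0 0 0 0.01 0.09; 0 0 0 0 0 0.006 0.09; 0 0 0 0 0 0.003 0.09; 0 0 0 0 0 0 0.09"

```text
t: 26.98
position: [0.5549, 0.0183, 0.0185]
orientation: [[-1.0, 0.001, 0.0], [0.001, 1.0, 0.0], [-0.0, 0.0, -1.0]]
force: [-0.3, 0.8, 0.4]
finger_gap: 0.977
gripper_force: 0.0
```

step_arm:
  commands: "0 0 0 0 0 0 0.05; 0 0 0 0 0 0 0.05; 0 0 0 0 0 0 0.05; 0 0 0 0 0 0 0.05; 0 0 0 0 0 0 0.05; 0 0 0 0 0 0 0.05; 0 0 0 0 0 0 0.05; 0 0 0 0 0 0 0.05"

```text
t: 27.65
position: [0.5545, 0.0183, 0.0182]
orientation: [[-1.0, -0.0, 0.0], [-0.0, 1.0, -0.0], [-0.0, -0.0, -1.0]]
force: [-0.1, 0.3, -0.5]
finger_gap: 0.54
gripper_force: 0.0
```

step_arm:
  commands: "0 0 0 0 0 -0.003 0.05; 0 0 0 0 0 -0.007 0.05; 0 0 0 0 0 -0.01 0.05; 0 0 0 0 0 0 0.05; 0 0 0 0 0 0 0.05"

```text
t: 28.07
position: [0.5553, 0.0183, 0.0393]
orientation: [[-1.0, -0.0, 0.002], [-0.0, 1.0, 0.0], [-0.002, 0.0, -1.0]]
force: [0.0, 0.3, -0.5]
finger_gap: 0.547
gripper_force: 0.0
```

```bash
python3 -c "
from h import *
im=read_camera('scene');a=im[60:230,220:410]
b=read_camera('top')[175:265,255:370]
s=observe();print(s['gripper_force'],s['finger_gap'])
A=cv2.resize(a,None,fx=3.2,fy=3.2,interpolation=cv2.INTER_CUBIC)
crop(im,235,100,405,235,4.5,'s6.png')"
```

```text
0.0 0.5455467396152985
```

View pics/s6.png

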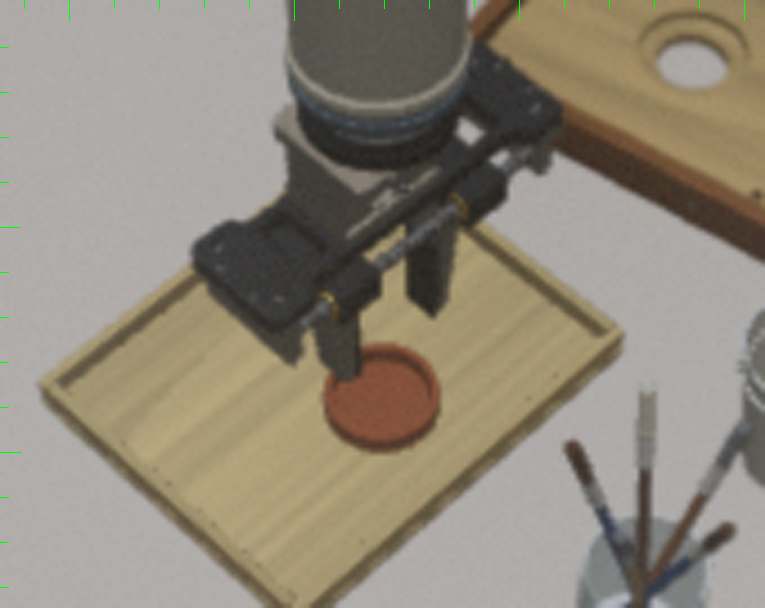

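```bash
python3 -c "
from h import *
f=lambda x,y:(235+x/4.5-.5,100+y/4.5-.5)
print(w2p('scene',[(.5553,.0183,.039),(.5553,.0183-.034,.039),(.5553,.0183+.034,.039)]),f(345,380),f(432,312))
for z in(.03,.039,.05,.06):print(p2w('scene',[f(345,380),f(432,312),f(389,346)],z))
print('dish',p2w('scene',[f(381,395)],.025))"
```

```text
[[319.07069009 183.78224126]
 [308.63760243 191.95310986]
 [329.29515821 175.77830111]] (311.1666666666667, 183.94444444444446) (330.5, 168.83333333333331)
[[0.53793898 0.0081749  0.03      ]
 [0.53774051 0.0733014  0.03      ]
 [0.53803248 0.04061776 0.03      ]]
[[0.54255584 0.00422092 0.039     ]
 [0.54235911 0.06877467 0.039     ]
 [0.54264852 0.03637847 0.039     ]]
[[ 0.54819866 -0.00061174  0.05      ]
 [ 0.54800407  0.06324201  0.05      ]
 [ 0.54829033  0.03119711  0.05      ]]
[[ 0.5533285  -0.00500506  0.06      ]
 [ 0.55313584  0.05821232  0.06      ]
 [ 0.55341926  0.02648678  0.06      ]]
dish [[0.55591436 0.01782501 0.025     ]]
```

The image puts the fingertips about 30–40 mm higher than the reported TCP. That also explains why the gap on the jar (57 mm) matched its lid and why the glue slipped at its shoulder. I'll probe for the tray floor with open fingers straddling the dish.

step_arm:
  commands: "0 0 0 0 0 0 0.09; 0 0 0 0 0 0 0.09; 0 0 0 0 0 0 0.09; 0 0 0 0 0 0 0.09; 0 0 0 0 0 0.01 0.09; 0 0 0 0 0 0.01 0.09; 0 0 0 0 0 0 0.09; 0 0 0 0 0 0 0.09"

```text
t: 28.83
position: [0.5534, 0.0183, 0.017]
orientation: [[-1.0, -0.0, -0.002], [-0.0, 1.0, -0.0], [0.002, -0.0, -1.0]]
force: [-0.4, -0.4, 0.9]
finger_gap: 0.981
gripper_force: 0.0
```

step_arm:
  commands: "0 0 0 0 0 0.002 0.09; 0 0 0 0 0 0.002 0.09; 0 0 0 0 0 0 0.09; 0 0 0 0 0 0 0.09"

```text
t: 29.17
position: [0.5545, 0.0183, 0.0142]
orientation: [[-1.0, -0.0, 0.0], [-0.0, 1.0, -0.0], [-0.0, -0.0, -1.0]]
force: [-0.0, 0.6, 0.0]
finger_gap: 0.981
gripper_force: 0.0
```

step_arm:
  commands: "0 0 0 0 0 0.002 0.09; 0 0 0 0 0 0.002 0.09; 0 0 0 0 0 0 0.09; 0 0 0 0 0 0 0.09"

```text
t: 29.5
position: [0.5543, 0.0183, 0.0101]
orientation: [[-1.0, -0.0, -0.0], [-0.0, 1.0, 0.0], [0.0, 0.0, -1.0]]
force: [-0.3, -0.3, -0.6]
finger_gap: 0.98
gripper_force: 0.0
```

step_arm:
  commands: "0 0 0 0 0 0.002 0.09; 0 0 0 0 0 0.002 0.09; 0 0 0 0 0 0.001 0.09; 0 0 0 0 0 0 0.09; 0 0 0 0 0 0 0.09"

```text
t: 29.92
position: [0.5543, 0.0183, 0.0051]
orientation: [[-1.0, -0.0, -0.0], [-0.0, 1.0, 0.0], [0.0, 0.0, -1.0]]
force: [0.4, -0.2, -0.2]
finger_gap: 0.978
gripper_force: 0.0
```

step_arm:
  commands: "0 0 0 0 0 0.002 0.09; 0 0 0 0 0 0.001 0.09; 0 0 0 0 0 0 0.09; 0 0 0 0 0 0 0.09"

```text
t: 30.25
position: [0.5544, 0.0183, 0.0021]
orientation: [[-1.0, -0.0, -0.0], [-0.0, 1.0, -0.0], [0.0, -0.0, -1.0]]
force: [0.1, -0.8, -0.4]
finger_gap: 0.981
gripper_force: 0.0
```

Reported z is already below the tray floor with no contact, so the offset is real. I'll keep probing.

step_arm:
  commands: "0 0 0 0 0 0.002 0.09; 0 0 0 0 0 0.002 0.09; 0 0 0 0 0 0.001 0.09; 0 0 0 0 0 0 0.09; 0 0 0 0 0 0 0.09"

```text
t: 30.67
position: [0.5544, 0.0183, -0.0029]
orientation: [[-1.0, -0.0, -0.0], [-0.0, 1.0, -0.0], [0.0, -0.0, -1.0]]
force: [0.1, 0.4, -0.4]
finger_gap: 0.98
gripper_force: 0.0
```

step_arm:
  commands: "0 0 0 0 0 0.002 0.09; 0 0 0 0 0 0.002 0.09; 0 0 0 0 0 0 0.09; 0 0 0 0 0 0 0.09"

```text
t: 31.0
position: [0.5543, 0.0183, -0.007]
orientation: [[-1.0, -0.0, -0.0], [-0.0, 1.0, -0.0], [0.0, -0.0, -1.0]]
force: [-1.2, -0.3, -0.4]
finger_gap: 0.98
gripper_force: 0.0
```

step_arm:
  commands: "0 0 0 0 0 0.002 0.09; 0 0 0 0 0 0.002 0.09; 0 0 0 0 0 0 0.09; 0 0 0 0 0 0 0.09"

```text
t: 31.33
position: [0.5543, 0.0183, -0.011]
orientation: [[-1.0, -0.0, -0.0], [-0.0, 1.0, 0.0], [0.0, 0.0, -1.0]]
force: [-0.9, 0.3, 0.6]
finger_gap: 0.979
gripper_force: 0.0
```

step_arm:
  commands: "0 0 0 0 0 0.002 0.09; 0 0 0 0 0 0.001 0.09; 0 0 0 0 0 0 0.09; 0 0 0 0 0 0 0.09"

```text
t: 31.67
position: [0.5543, 0.0183, -0.0139]
orientation: [[-1.0, -0.0, -0.0], [-0.0, 1.0, -0.0], [0.0, -0.0, -1.0]]
force: [0.6, 0.4, 0.1]
finger_gap: 0.981
gripper_force: 0.0
```

step_arm:
  commands: "0 0 0 0 0 0.002 0.09; 0 0 0 0 0 0.001 0.09; 0 0 0 0 0 0 0.09; 0 0 0 0 0 0 0.09"

```text
t: 32.0
position: [0.5544, 0.0183, -0.0169]
orientation: [[-1.0, -0.0, -0.0], [-0.0, 1.0, 0.0], [0.0, 0.0, -1.0]]
force: [0.0, -0.8, 0.1]
finger_gap: 0.983
gripper_force: 0.0
```

step_arm:
  commands: "0 0 0 0 0 0.002 0.09; 0 0 0 0 0 0.001 0.09; 0 0 0 0 0 0 0.09; 0 0 0 0 0 0 0.09"

```text
t: 32.33
position: [0.5544, 0.0183, -0.0199]
orientation: [[-1.0, -0.0, -0.0], [-0.0, 1.0, -0.0], [0.0, -0.0, -1.0]]
force: [-0.5, -0.5, -0.3]
finger_gap: 0.984
gripper_force: 0.0
```

step_arm:
  commands: "0 0 0 0 0 0.002 0.09; 0 0 0 0 0 0.001 0.09; 0 0 0 0 0 0 0.09; 0 0 0 0 0 0 0.09"

```text
t: 32.67
position: [0.5544, 0.0183, -0.0229]
orientation: [[-1.0, -0.0, -0.0], [-0.0, 1.0, -0.0], [0.0, -0.0, -1.0]]
force: [-0.6, -0.2, -1.0]
finger_gap: 0.983
gripper_force: 0.0
```

step_arm:
  commands: "0 0 0 0 0 0.002 0.09; 0 0 0 0 0 0.001 0.09; 0 0 0 0 0 0 0.09; 0 0 0 0 0 0 0.09"

```text
t: 33.0
position: [0.5544, 0.0183, -0.0259]
orientation: [[-1.0, -0.0, -0.0], [-0.0, 1.0, 0.0], [0.0, 0.0, -1.0]]
force: [0.4, -0.8, 0.6]
finger_gap: 0.979
gripper_force: 0.0
```

step_arm:
  commands: "0 0 0 0 0 0.002 0.09; 0 0 0 0 0 0.001 0.09; 0 0 0 0 0 0 0.09; 0 0 0 0 0 0 0.09"

```text
t: 33.33
position: [0.5543, 0.0183, -0.0289]
orientation: [[-1.0, -0.0, -0.0], [-0.0, 1.0, 0.0], [0.0, 0.0, -1.0]]
force: [0.0, -1.7, 0.3]
finger_gap: 0.981
gripper_force: 0.0
```

step_arm:
  commands: "0 0 0 0 0 0.002 0.09; 0 0 0 0 0 0 0.09; 0 0 0 0 0 0 0.09"

```text
t: 33.58
position: [0.5548, 0.0183, -0.03]
orientation: [[-1.0, -0.0, 0.001], [-0.0, 1.0, 0.0], [-0.001, 0.0, -1.0]]
force: [-1.9, -0.3, 11.4]
finger_gap: 0.983
gripper_force: 5.4
```

step_arm:
  commands: "0 0 0 0 0 0.002 0.09; 0 0 0 0 0 0 0.09; 0 0 0 0 0 0 0.09"

```text
t: 33.83
position: [0.5548, 0.0183, -0.0301]
orientation: [[-1.0, -0.0, 0.001], [-0.0, 1.0, 0.0], [-0.001, 0.0, -1.0]]
force: [-11.1, 0.0, 35.9]
finger_gap: 0.978
gripper_force: 18.2
```

Floor contact came at reported z = -0.030, so the real tips are 37 mm above the reported TCP. I'll rise to a real tip height of about 18 mm and grasp the dish.

step_arm:
  commands: "0 0 0 0 0 -0.007 0.09; 0 0 0 0 0 -0.007 0.09; 0 0 0 0 0 0 0.09; 0 0 0 0 0 0 0.09"

```text
t: 34.17
position: [0.5548, 0.0183, -0.0186]
orientation: [[-1.0, -0.0, 0.001], [-0.0, 1.0, 0.0], [-0.001, 0.0, -1.0]]
force: [0.3, -0.1, -0.6]
finger_gap: 0.981
gripper_force: 0.0
```

step_arm:
  commands: "0 0 0 0 0 0 0.05; 0 0 0 0 0 0 0.05; 0 0 0 0 0 0 0.05; 0 0 0 0 0 0 0.05; 0 0 0 0 0 0 0.05; 0 0 0 0 0 0 0.05; 0 0 0 0 0 0 0.05; 0 0 0 0 0 0 0.05"

```text
t: 34.83
position: [0.5544, 0.0183, -0.0189]
orientation: [[-1.0, -0.0, -0.0], [-0.0, 1.0, 0.0], [0.0, 0.0, -1.0]]
force: [1.0, -0.1, -1.2]
finger_gap: 0.674
gripper_force: 20.0
```

step_arm:
  commands: "0 0 0 0 0 -0.004 0.05; 0 0 0 0 0 -0.015 0.05; 0 0 0 0 0 -0.025 0.05; 0 0 0 0 0 -0.02 0.05; 0 0 0 0 0 -0.011 0.05; 0 0 0 0.003 0.017 0 0.05; 0 0 0 0.0058 0.034 0 0.05; 0 0 0 0.0058 0.034 0 0.05"

```text
t: 35.5
position: [0.5399, 0.1035, 0.0566]
orientation: [[-1.0, 0.002, 0.001], [0.002, 1.0, 0.0], [-0.001, 0.0, -1.0]]
force: [0.2, 1.0, -0.7]
finger_gap: 0.677
gripper_force: 20.0
```

step_arm:
  commands: "0 0 0 0.0058 0.034 0 0.05; 0 0 0 0.0058 0.034 0 0.05; 0 0 0 0.0058 0.034 0 0.05; 0 0 0 0.0058 0.034 0 0.05; 0 0 0 0.0058 0.034 0 0.05; 0 0 0 0.0058 0.034 0 0.05; 0 0 0 0.004 0.018 0 0.05; 0 0 0 0 0 0 0.05"

```text
t: 36.17
position: [0.5002, 0.329, 0.0561]
orientation: [[-1.0, -0.003, 0.0], [-0.003, 1.0, 0.001], [-0.0, 0.001, -1.0]]
force: [0.1, -0.1, -0.1]
finger_gap: 0.674
gripper_force: 20.0
```

step_arm:
  commands: "0 0 0 0 0 0 0.05; 0 0 0 0 0 0 0.05; 0 0 0 0 0 0 0.05; 0 0 0 0 0 0 0.05"

```text
t: 36.5
position: [0.5013, 0.324, 0.0561]
orientation: [[-1.0, 0.001, -0.0], [0.001, 1.0, -0.0], [0.0, -0.0, -1.0]]
force: [-0.5, 0.8, -0.3]
finger_gap: 0.68
gripper_force: 20.0
```

```bash
python3 -c "
from h import *
s=observe();print(s['position'],s['q'],s['force'])
im=read_camera('scene');cv2.imwrite('pics/lvl.png',im[:,:,::-1])
hsv=cv2.cvtColor(im,cv2.COLOR_RGB2HSV);print(w2p('scene',[(.501,.3256,.1)]))
"
```

```text
[0.50125939 0.32403748 0.0561469 ] [ 3.27414649e+01  2.56773571e+01  1.02751195e+02 -9.48118943e-03
  5.15933301e+01 -5.71767389e+01] [-0.45244797  0.76319899 -0.26084578]
[[391.29253782  90.06379416]]
```

step_arm:
  commands: "0 -4 0 0 0 0 0.05; 0 -4 0 0 0 0 0.05; 0 -4 0 0 0 0 0.05; 0 -2 0 0 0 0 0.05; 0 0 0 0 0 0 0.05; 0 0 0 0 0 0 0.05; 0 0 0 0 0 0 0.05"

```text
t: 37.13
position: [0.5018, 0.3254, 0.0566]
orientation: [[-0.97, 0.0, 0.242], [0.001, 1.0, 0.0], [-0.242, 0.001, -0.97]]
force: [-0.0, 0.5, -0.7]
finger_gap: 0.674
gripper_force: 20.0
```

```bash
cat > blob.py <<'E'
from h import *
def blob(im,c,r=40):
    """terracotta blob near pixel c: area, extremes"""
    h=cv2.cvtColor(im,cv2.COLOR_RGB2HSV)
    m=cv2.inRange(h,(3,120,55),(11,255,255))
    k=np.zeros_like(m);cv2.circle(k,tuple(int(v) for v in c),r,255,-1);m&=k
    n,l,st,ce=cv2.connectedComponentsWithStats(m)
    i=1+st[1:,4].argmax();return st[i],ce[i].round(1)
E
python3 -c "
from blob import *
s=observe();print(s['position'],s['orientation'][:,2])
im=read_camera('scene');cv2.imwrite('pics/tilt.png',im[:,:,::-1])
i0=cv2.imread('pics/scene0.png')[:,:,::-1];i1=cv2.imread('pics/lvl.png')[:,:,::-1]
h=cv2.cvtColor(i0,cv2.COLOR_RGB2HSV);print(h[187,319],h[187,312],'rail',h[141,395],h[85,365])
for i,c in((i0,(319,187)),(i1,(391,90)),(im,(391,90))):print(blob(i,c))
a=cv2.resize(np.hstack([i1[55:135,340:440],im[55:135,340:440]]),None,fx=4,fy=4,interpolation=cv2.INTER_CUBIC)
cv2.imwrite('pics/tl.png',cv2.convertScaleAbs(a[:,:,::-1],alpha=1.6))
"
```

```text
[0.50176357 0.32535734 0.05659863] [ 2.41507551e-01  4.04218329e-04 -9.70398856e-01]
[  8 141  78] [ 10 142  77] rail [ 15 120  72] [18 85 66]
(array([309, 177,  24,  21, 369], dtype=int32), array([320. , 187.6]))
(array([387,  81,  18,  19, 213], dtype=int32), array([395. ,  91.2]))
(array([383,  80,  19,  17, 218], dtype=int32), array([391.7,  88.9]))
```

View pics/tl.png

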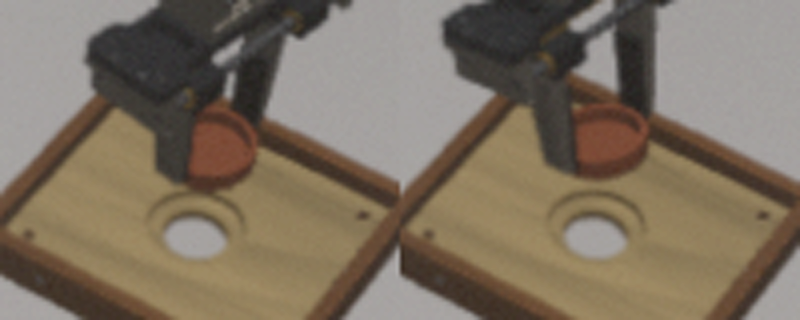

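The left frame is level, the right one tilted with the -x edge down. The dish shifts about 8 mm toward -x, so the tool is really 37 mm shorter than reported and I'll correct for that when tilting. Lowering it tilted now.

step_arm:
  commands: "0 0 0 0.002 0 0.012 0.05; 0 0 0 0.002 0 0.015 0.05; 0 0 0 0.002 0 0.012 0.05; 0 0 0 0.002 0 0.01 0.05; 0 0 0 0 0 0.003 0.05; 0 0 0 0 0 0 0.05; 0 0 0 0 0 0 0.05"

```text
t: 37.77
position: [0.5059, 0.3253, 0.0036]
orientation: [[-0.97, -0.0, 0.242], [-0.0, 1.0, -0.0], [-0.242, -0.0, -0.97]]
force: [1.4, 0.1, -1.0]
finger_gap: 0.674
gripper_force: 20.0
```

```bash
cat > du.py <<'E'
from h import *
def du():
    s=observe();z=s['orientation'][:,2];u=s['position']-.026*z
    print('underside rel seat mm',((u-[.5007,.3256,.010])*1000).round(1),'tilt',np.arccos(-z[2]).round(3),'F',s['force'].round(1),'t',s['t'],'TCP',s['position'].round(4))
du()
E
python3 du.py
```

```text
underside rel seat mm [-1.1 -0.3 18.8] tilt 0.244 F [ 1.4  0.1 -1. ] t 37.7667 TCP [0.5059 0.3253 0.0036]
```

step_arm:
  commands: "0 0 0 0 0 0.002 0.05; 0 0 0 0 0 0.002 0.05; 0 0 0 0 0 0.002 0.05; 0 0 0 0 0 0.002 0.05; 0 0 0 0 0 0 0.05; 0 0 0 0 0 0 0.05"

```text
t: 38.27
position: [0.5077, 0.3253, -0.004]
orientation: [[-0.97, -0.0, 0.242], [-0.0, 1.0, -0.0], [-0.242, -0.0, -0.97]]
force: [0.7, 0.2, -0.4]
finger_gap: 0.678
gripper_force: 20.0
```

step_arm:
  commands: "0 0 0 0 0 0.002 0.05; 0 0 0 0 0 0.001 0.05; 0 0 0 0 0 0 0.05; 0 0 0 0 0 0 0.05; 0 0 0 0 0 0 0.05"

```text
t: 38.68
position: [0.5085, 0.3253, -0.0069]
orientation: [[-0.97, -0.0, 0.242], [-0.0, 1.0, 0.0], [-0.242, -0.0, -0.97]]
force: [-0.8, -0.7, -0.2]
finger_gap: 0.676
gripper_force: 20.0
```

```bash
python3 du.py
```

```text
underside rel seat mm [ 1.5 -0.3  8.3] tilt 0.244 F [-0.8 -0.7 -0.2] t 38.6833 TCP [ 0.5085  0.3253 -0.0069]
```

step_arm:
  commands: "0 0 0 0 0 0.001 0.05; 0 0 0 0 0 0 0.05; 0 0 0 0 0 0 0.05; 0 0 0 0 0 0 0.05"

```text
t: 39.02
position: [0.5088, 0.3253, -0.0079]
orientation: [[-0.97, -0.0, 0.242], [-0.0, 1.0, 0.0], [-0.242, 0.0, -0.97]]
force: [0.9, -0.3, -0.9]
finger_gap: 0.676
gripper_force: 20.0
```

step_arm:
  commands: "0 2 0 0.0012 0 0.0008 0.05; 0 2 0 0.0012 0 0.0008 0.05; 0 2 0 0.0012 0 0.0008 0.05; 0 2 0 0.0012 0 0.0008 0.05; 0 0 0 0 0 0 0.05; 0 0 0 0 0 0 0.05"

```text
t: 39.52
position: [0.5052, 0.3252, -0.0119]
orientation: [[-0.994, 0.001, 0.106], [0.001, 1.0, -0.0], [-0.106, 0.0, -0.994]]
force: [0.5, -0.5, -1.3]
finger_gap: 0.673
gripper_force: 20.0
```

```bash
python3 du.py
```

```text
underside rel seat mm [ 1.7 -0.4  3.9] tilt 0.106 F [ 0.5 -0.5 -1.3] t 39.5167 TCP [ 0.5052  0.3252 -0.0119]
```

step_arm:
  commands: "0 2 0 0.0016 0.0001 0.001 0.05; 0 2 0 0.0016 0.0001 0.001 0.05; 0 2.05 0 0.0015 0.0002 0.001 0.05; 0 0 0 0 0 0 0.05; 0 0 0 0 0 0 0.05; 0 0 0 0 0 0 0.05"

```text
t: 40.02
position: [0.4997, 0.3254, -0.0154]
orientation: [[-1.0, -0.0, 0.0], [-0.0, 1.0, -0.001], [-0.0, -0.001, -1.0]]
force: [-0.4, -0.3, -0.3]
finger_gap: 0.672
gripper_force: 20.0
```

```bash
python3 du.py
```

```text
underside rel seat mm [-1.  -0.2  0.6] tilt 0.001 F [-0.4 -0.3 -0.3] t 40.0167 TCP [ 0.4997  0.3254 -0.0154]
```

step_arm:
  commands: "0 0 0 -0.0005 0 0.0005 0.05; 0 0 0 0 0 0.0005 0.05; 0 0 0 0 0 0 0.05; 0 0 0 0 0 0 0.05"

```text
t: 40.35
position: [0.5004, 0.3257, -0.0161]
orientation: [[-1.0, -0.0, -0.001], [-0.0, 1.0, -0.0], [0.001, -0.0, -1.0]]
force: [-1.0, -0.5, 0.6]
finger_gap: 0.675
gripper_force: 20.0
```

```bash
python3 du.py
```

```text
underside rel seat mm [-0.2  0.1 -0.1] tilt 0.001 F [-1.  -0.5  0.6] t 40.35 TCP [ 0.5004  0.3257 -0.0161]
```

Right at the ledge with light contact. Releasing, rising, and checking.

step_arm:
  commands: "0 0 0 0 0 0 0.09; 0 0 0 0 0 0 0.09; 0 0 0 0 0 0 0.09; 0 0 0 0 0 0 0.09; 0 0 0 0 0 -0.005 0.09; 0 0 0 0 0 -0.02 0.09; 0 0 0 0 0 -0.03 0.09; 0 0 0 0 0 -0.035 0.09"

```text
t: 41.02
position: [0.4995, 0.3249, 0.0736]
orientation: [[-1.0, -0.0, -0.004], [-0.0, 1.0, -0.002], [0.004, -0.002, -1.0]]
force: [1.7, 0.3, 0.3]
finger_gap: 0.979
gripper_force: 0.0
```

step_arm:
  commands: "0 0 0 0 0 -0.03 0.09; 0 0 0 0.006 -0.04 -0.01 0.09; 0 0 0 0.006 -0.04 0 0.09; 0 0 0 0.006 -0.04 0 0.09; 0 0 0 0.006 -0.04 0 0.09; 0 0 0 0 0 0 0.09; 0 0 0 0 0 0 0.09"

```text
t: 41.6
position: [0.4767, 0.1641, 0.1144]
orientation: [[-1.0, 0.003, -0.0], [0.003, 1.0, 0.0], [0.0, 0.0, -1.0]]
force: [-0.6, 0.3, -1.0]
finger_gap: 0.981
gripper_force: 0.0
```

Run:
```python
from blob import *
im=read_camera('scene');i0=cv2.imread('pics/scene0.png')[:,:,::-1]
for i,P,P0 in((im,(.501,.3256,.028),None),(i0,(.5547,.018,.025),None)):
    p=w2p('scene',P)[0];print('pred',p.round(1),blob(i,p,25))
t=read_camera('top');t0=cv2.imread('pics/top0.png')[:,:,::-1]
for i,P in((t,(.501,.3256,.028)),(t0,(.5547,.018,.025))):
    p=w2p('top',P)[0];print('pred',p.round(1),blob(i,p,25))
s=observe();print(s['position'])
crop(im,335,60,445,150,7,'seat.png')
```

```text
pred [388.5 109. ] (array([378, 101,  23,  17, 289], dtype=int32), array([389.2, 109.5]))
pred [318.9 186.9] (array([309, 177,  24,  21, 369], dtype=int32), array([320. , 187.6]))
pred [191.  235.2] (array([180, 224,  23,  17, 257], dtype=int32), array([190.1, 231.4]))
pred [309.8 213.7] (array([298, 203,  24,  23, 436], dtype=int32), array([309.8, 213.8]))
[0.47746658 0.16614261 0.11434321]
```

View pics/seat.png

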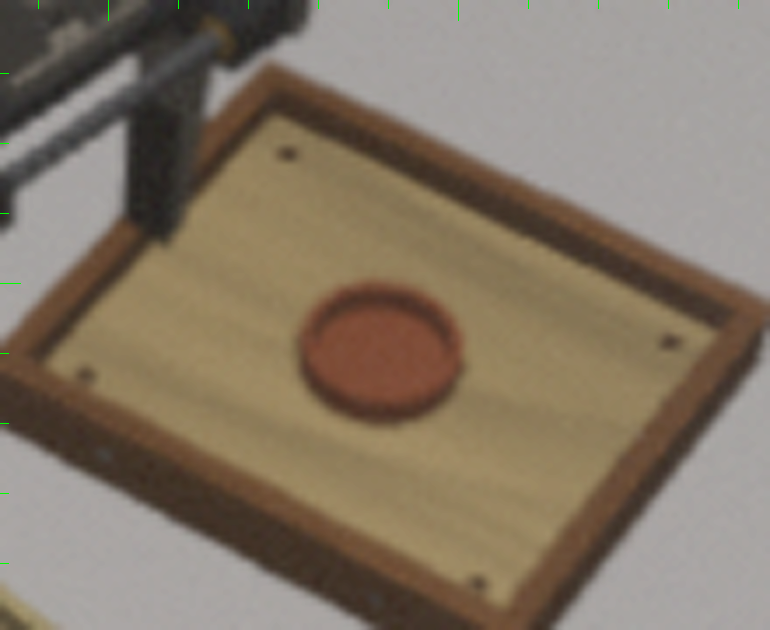

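The dish lies flat and centred in the seat at crop (381,352). Now I'll put things back, glue first, gripped 25 mm lower this time.

step_arm:
  commands: "0 0 6 0 0 0 0.09; 0 0 7 0 0 0 0.09; 0 0 7 0 0 0 0.09; 0 0 7 0 0 0 0.09; 0 0 7 0 0 0 0.09; 0 0 7 0 0 0 0.09; 0 0 7 0 0 0 0.09; 0 0 7 0 0 0 0.09"

```text
t: 42.37
position: [0.4772, 0.1673, 0.1138]
orientation: [[-0.57, 0.821, -0.001], [0.821, 0.57, 0.0], [0.001, -0.0, -1.0]]
force: [0.5, 0.3, -0.3]
finger_gap: 0.981
gripper_force: 0.0
```

step_arm:
  commands: "0 0 7 0 0 0 0.09; 0 0 7 0 0 0 0.09; 0 0 7 0 0 0 0.09; 0 0 7 0 0 0 0.09; 0 0 7 0 0 0 0.09; 0 0 0 -0.034 0.0055 0 0.09; 0 0 0 -0.034 0.0055 0 0.09; 0 0 0 -0.034 0.0055 0 0.09"

```text
t: 43.03
position: [0.4941, 0.0645, 0.1138]
orientation: [[-0.004, 1.0, -0.0], [1.0, 0.004, 0.0], [0.0, -0.0, -1.0]]
force: [0.5, -0.3, -0.4]
finger_gap: 0.98
gripper_force: 0.0
```

step_arm:
  commands: "0 0 0 -0.034 0.0055 0 0.09; 0 0 0 -0.034 0.0055 0 0.09; 0 0 0 -0.034 0.0055 0 0.09; 0 0 0 -0.034 0.0055 0 0.09; 0 0 0 -0.034 0.0055 0 0.09; 0 0 0 -0.034 0.0055 0 0.09; 0 0 0 -0.034 0.0055 0 0.09; 0 0 0 -0.034 0.0055 0 0.09"

```text
t: 43.7
position: [0.5387, -0.2089, 0.1137]
orientation: [[-0.002, 1.0, -0.0], [1.0, 0.002, 0.0], [0.0, -0.0, -1.0]]
force: [0.8, 0.1, 0.4]
finger_gap: 0.981
gripper_force: 0.0
```

step_arm:
  commands: "0 0 0 -0.034 0.005 0 0.09; 0 0 0 -0.034 0.004 0 0.09; 0 0 0 0 0 0 0.09; 0 0 0 0 0 0 0.09; 0 0 0 0 0 0 0.09"

```text
t: 44.12
position: [0.5467, -0.275, 0.1133]
orientation: [[-0.001, 1.0, -0.002], [1.0, 0.001, 0.001], [0.001, -0.002, -1.0]]
force: [0.3, -0.0, 0.1]
finger_gap: 0.98
gripper_force: 0.0
```

```bash
python3 -c "
from h import *
plan((.5471,-.2768,.0025),0);print(observe()['position'])"
```

```text
rotvec [-0.09 -0.05  0.04] shift in old axes [-0.0019  0.0006  0.1108] shift in target axes [-0.0018  0.0004  0.1108]
[ 0.54672002 -0.27497525  0.11325958]
```

step_arm:
  commands: "0 0 0 -0.0015 0 0.02 0.09; 0 0 0 0 0 0.03 0.09; 0 0 0 0 0 0.03 0.09; 0 0 0 0 0 0.02 0.09; 0 0 0 0 0 0.01 0.09; 0 0 0 0 0 0 0.09; 0 0 0 0 0 0 0.09"
  grip_force: 25

```text
t: 44.7
position: [0.5467, -0.2767, 0.0041]
orientation: [[-0.001, 1.0, -0.001], [1.0, 0.001, 0.0], [0.0, -0.001, -1.0]]
force: [0.5, 0.6, -0.2]
finger_gap: 0.982
gripper_force: 0.0
```

step_arm:
  commands: "0 0 0 0 0 0 0.04; 0 0 0 0 0 0 0.04; 0 0 0 0 0 0 0.04; 0 0 0 0 0 0 0.04; 0 0 0 0 0 0 0.04; 0 0 0 0 0 0 0.04; 0 0 0 0 0 0 0.04; 0 0 0 0 0 0 0.04"

```text
t: 45.37
position: [0.5465, -0.278, 0.0042]
orientation: [[-0.0, 1.0, -0.0], [1.0, 0.0, -0.0], [-0.0, -0.0, -1.0]]
force: [-1.8, 1.4, 6.6]
finger_gap: 0.586
gripper_force: 25.0
```

step_arm:
  commands: "0 0 0 0 0 -0.003 0.04; 0 0 0 0 0 -0.007 0.04; 0 0 0 0 0 -0.01 0.04; 0 0 0 0 0 0 0.04"

```text
t: 45.7
position: [0.5473, -0.2784, 0.0257]
orientation: [[-0.0, 1.0, 0.001], [1.0, 0.0, -0.001], [-0.001, 0.001, -1.0]]
force: [0.6, -0.2, -1.6]
finger_gap: 0.589
gripper_force: 25.0
```

step_arm:
  commands: "0 0 0 0 0 -0.02 0.04; 0 0 0 0 0 -0.025 0.04; 0 0 0 0 0 -0.01 0.04; 0 0 0 0.0145 0 0 0.04; 0 0 0 0.03 0 0 0.04; 0 0 0 0.034 0 0 0.04; 0 0 0 0.034 0 0 0.04; 0 0 0 0.034 0 0 0.04"

```text
t: 46.37
position: [0.5452, -0.1292, 0.0778]
orientation: [[0.001, 1.0, -0.002], [1.0, -0.001, 0.001], [0.001, -0.002, -1.0]]
force: [1.6, 0.7, -2.2]
finger_gap: 0.59
gripper_force: 25.0
```

step_arm:
  commands: "0 0 0 0.034 0 0 0.04; 0 0 0 0.034 0 0 0.04; 0 0 0 0.034 0 0 0.04; 0 0 0 0.034 0 0 0.04; 0 0 0 0.034 0 0 0.04; 0 0 0 0.03 0 0 0.04; 0 0 0 0.016 0 0 0.04; 0 0 0 0 0 0 0.04"

```text
t: 47.03
position: [0.5453, 0.0883, 0.0779]
orientation: [[-0.003, 1.0, -0.002], [1.0, 0.003, 0.001], [0.001, -0.002, -1.0]]
force: [-0.6, 0.3, -2.2]
finger_gap: 0.592
gripper_force: 25.0
```

step_arm:
  commands: "0 0 0 0 0 0.01 0.04; 0 0 0 0 0 0.025 0.04; 0 0 0 0 0 0.015 0.04; 0 0 0 0 0 0.008 0.04; 0 0 0 0 0 0 0.04; 0 0 0 0 0 0 0.04; 0 0 0 0 0 0 0.04"

```text
t: 47.62
position: [0.5468, 0.0843, 0.0212]
orientation: [[0.001, 1.0, -0.0], [1.0, -0.001, 0.0], [0.0, -0.0, -1.0]]
force: [1.0, -0.5, -1.0]
finger_gap: 0.592
gripper_force: 25.0
```

step_arm:
  commands: "0 0 0 0 0 0.005 0.04; 0 0 0 0 0 0.004 0.04; 0 0 0 0 0 0.002 0.04; 0 0 0 0 0 0.002 0.04; 0 0 0 0 0 0.001 0.04; 0 0 0 0 0 0 0.04; 0 0 0 0 0 0 0.04"

```text
t: 48.2
position: [0.5462, 0.0847, 0.0081]
orientation: [[-0.0, 1.0, -0.001], [1.0, 0.0, -0.0], [-0.0, -0.001, -1.0]]
force: [-5.9, -0.9, 16.0]
finger_gap: 0.593
gripper_force: 25.0
```

step_arm:
  commands: "0 0 0 0 0 0 0.08; 0 0 0 0 0 0 0.085; 0 0 0 0 0 0 0.09; 0 0 0 0 0 0 0.09; 0 0 0 0 0 -0.02 0.09; 0 0 0 0 0 -0.035 0.09; 0 0 0 0 0 -0.035 0.09; 0 0 0 0 0 -0.015 0.09"
  grip_force: 20

```text
t: 48.87
position: [0.5483, 0.085, 0.1155]
orientation: [[-0.0, 1.0, 0.003], [1.0, 0.0, 0.001], [0.001, 0.003, -1.0]]
force: [2.2, 0.4, 0.3]
finger_gap: 0.979
gripper_force: 0.0
```

step_arm:
  commands: "0 0 0 -0.02 0.0006 0 0.09; 0 0 0 -0.035 0.0006 0 0.09; 0 0 0 -0.035 0.0006 0 0.09; 0 0 0 -0.035 0.0006 0 0.09; 0 0 0 -0.035 0.0006 0 0.09; 0 0 0 -0.035 0.0006 0 0.09; 0 0 0 -0.035 0.0006 0 0.09; 0 0 0 -0.035 0.0006 0 0.09"

```text
t: 49.53
position: [0.5509, -0.182, 0.1116]
orientation: [[-0.0, 1.0, -0.001], [1.0, 0.0, 0.0], [0.0, -0.001, -1.0]]
force: [1.1, 0.6, 0.1]
finger_gap: 0.981
gripper_force: 0.0
```

step_arm:
  commands: "0 0 0 -0.035 0.0006 0 0.09; 0 0 0 -0.035 0.0006 0 0.09; 0 0 0 -0.035 0.0006 0 0.09; 0 0 0 -0.035 0.0006 0 0.09; 0 0 0 -0.035 0.0006 0 0.09; 0 0 0 -0.035 0.0006 0 0.09; 0 0 0 0 0 0 0.09; 0 0 0 0 0 0 0.09"

```text
t: 50.2
position: [0.5542, -0.3919, 0.111]
orientation: [[0.003, 1.0, -0.001], [1.0, -0.003, 0.0], [0.0, -0.001, -1.0]]
force: [-0.6, 0.5, -0.5]
finger_gap: 0.98
gripper_force: 0.0
```

```bash
python3 -c "
from h import *
plan((.5549,-.39,.0316),0);print(observe()['position'])
for n in('top','scene'):cv2.imwrite(f'pics/{n}_g.png',read_camera(n)[:,:,::-1])"
```

```text
rotvec [-0.07 -0.02 -0.14] shift in old axes [0.0018 0.0007 0.0794] shift in target axes [0.0019 0.0007 0.0794]
[ 0.55424534 -0.39186091  0.11104917]
```

step_arm:
  commands: "0 0 0 0.001 0 0.02 0.09; 0 0 0 0 0 0.03 0.09; 0 0 0 0 0 0.02 0.09; 0 0 0 0 0 0.01 0.09; 0 0 0 0 0 0 0.09; 0 0 0 0 0 0 0.09"

```text
t: 50.8
position: [0.555, -0.3884, 0.032]
orientation: [[-0.001, 1.0, -0.001], [1.0, 0.001, 0.0], [0.0, -0.001, -1.0]]
force: [0.4, 0.1, 0.8]
finger_gap: 0.979
gripper_force: 0.0
```

step_arm:
  commands: "0 0 0 0 0 0 0.045; 0 0 0 0 0 0 0.045; 0 0 0 0 0 0 0.045; 0 0 0 0 0 0 0.045; 0 0 0 0 0 0 0.045; 0 0 0 0 0 0 0.045; 0 0 0 0 0 0 0.045; 0 0 0 0 0 0 0.045"

```text
t: 51.47
position: [0.5549, -0.3895, 0.0321]
orientation: [[-0.0, 1.0, -0.0], [1.0, 0.0, -0.0], [-0.0, -0.0, -1.0]]
force: [-0.5, -0.7, 3.6]
finger_gap: 0.623
gripper_force: 19.6
```

step_arm:
  commands: "0 0 0 0 0 -0.003 0.045; 0 0 0 0 0 -0.007 0.045; 0 0 0 0 0 -0.01 0.045; 0 0 0 0 0 0 0.045"

```text
t: 51.8
position: [0.5557, -0.3899, 0.0538]
orientation: [[-0.0, 1.0, 0.001], [1.0, 0.0, -0.001], [-0.001, 0.001, -1.0]]
force: [0.6, -0.6, -2.5]
finger_gap: 0.624
gripper_force: 18.5
```

step_arm:
  commands: "0 0 0 0 0 0 0.04; 0 0 0 0 0 -0.02 0.04; 0 0 0 0 0 -0.025 0.04; 0 0 0 0 0 -0.01 0.04; 0 0 0 0.014 0 0 0.04; 0 0 0 0.03 0 0 0.04; 0 0 0 0.034 0 0 0.04; 0 0 0 0.034 0 0 0.04"
  grip_force: 30

```text
t: 52.47
position: [0.5536, -0.2754, 0.1054]
orientation: [[0.001, 1.0, -0.002], [1.0, -0.001, 0.001], [0.001, -0.002, -1.0]]
force: [0.9, 0.7, -2.7]
finger_gap: 0.615
gripper_force: 28.1
```

step_arm:
  commands: "0 0 0 0.034 0 0 0.04; 0 0 0 0.034 0 0 0.04; 0 0 0 0.034 0 0 0.04; 0 0 0 0.034 0 0 0.04; 0 0 0 0.034 0 0 0.04; 0 0 0 0.034 0 0 0.04; 0 0 0 0.018 0 0 0.04; 0 0 0 0 0 0 0.04"

```text
t: 53.13
position: [0.5533, -0.0511, 0.1057]
orientation: [[-0.003, 1.0, -0.003], [1.0, 0.003, 0.001], [0.001, -0.003, -1.0]]
force: [-0.3, -0.1, -3.7]
finger_gap: 0.616
gripper_force: 28.1
```

step_arm:
  commands: "0 0 0 0 0 0.01 0.04; 0 0 0 0 0 0.025 0.04; 0 0 0 0 0 0.015 0.04; 0 0 0 0 0 0.007 0.04; 0 0 0 0 0 0 0.04; 0 0 0 0 0 0 0.04; 0 0 0 0 0 0 0.04"

```text
t: 53.72
position: [0.5552, -0.0558, 0.0502]
orientation: [[0.001, 1.0, 0.0], [1.0, -0.001, -0.0], [-0.0, 0.0, -1.0]]
force: [0.1, -0.3, -3.0]
finger_gap: 0.615
gripper_force: 28.1
```

step_arm:
  commands: "0 0 0 0 0 0.005 0.04; 0 0 0 0 0 0.004 0.04; 0 0 0 0 0 0.002 0.04; 0 0 0 0 0 0.002 0.04; 0 0 0 0 0 0.001 0.04; 0 0 0 0 0 0 0.04; 0 0 0 0 0 0 0.04"

```text
t: 54.3
position: [0.5547, -0.0549, 0.0362]
orientation: [[0.0, 1.0, -0.001], [1.0, -0.0, 0.001], [0.001, -0.001, -1.0]]
force: [-1.9, 2.9, 5.0]
finger_gap: 0.617
gripper_force: 29.6
```

step_arm:
  commands: "0 0 0 0 0 0 0.08; 0 0 0 0 0 0 0.085; 0 0 0 0 0 0 0.09; 0 0 0 0 0 0 0.09; 0 0 0 0 0 -0.02 0.09; 0 0 0 0 0 -0.035 0.09; 0 0 0 0 0 -0.025 0.09; 0 0 0 -0.01 -0.004 -0.01 0.09"
  grip_force: 20

```text
t: 54.97
position: [0.5533, -0.0649, 0.1291]
orientation: [[-0.001, 1.0, 0.004], [1.0, 0.001, -0.0], [-0.0, 0.004, -1.0]]
force: [1.1, 0.2, 0.2]
finger_gap: 0.977
gripper_force: 0.0
```

step_arm:
  commands: "0 0 0 -0.035 -0.0153 0 0.09; 0 0 0 -0.035 -0.0153 0 0.09; 0 0 0 -0.035 -0.0153 0 0.09; 0 0 0 -0.035 -0.0153 0 0.09; 0 0 0 -0.035 -0.0153 0 0.09; 0 0 0 -0.035 -0.0153 0 0.09; 0 0 0 -0.035 -0.0153 0 0.09; 0 0 0 -0.033 -0.0153 0 0.09"

```text
t: 55.63
position: [0.4265, -0.3454, 0.1252]
orientation: [[0.0, 1.0, -0.001], [1.0, -0.0, -0.0], [-0.0, -0.001, -1.0]]
force: [0.8, -0.0, 0.3]
finger_gap: 0.981
gripper_force: 0.0
```

step_arm:
  commands: "0 0 6 0 0 0 0.09; 0 0 7 0 0 0 0.09; 0 0 7 0 0 0 0.09; 0 0 7 0 0 0 0.09; 0 0 7 0 0 0 0.09; 0 0 7 0 0 0 0.09; 0 0 7 0 0 0 0.09; 0 0 7 0 0 0 0.09"

```text
t: 56.3
position: [0.4274, -0.3436, 0.125]
orientation: [[0.823, 0.569, -0.002], [0.569, -0.823, 0.0], [-0.001, -0.001, -1.0]]
force: [0.6, 0.4, -0.8]
finger_gap: 0.977
gripper_force: 0.0
```

step_arm:
  commands: "0 0 7 0 0 0 0.09; 0 0 7 0 0 0 0.09; 0 0 7 0 0 0 0.09; 0 0 7 0 0 0 0.09; 0 0 7 0 0 0 0.09; 0 0 3.5 0 0 0 0.09; 0 0 0 0 0 0 0.09; 0 0 0 0 0 0 0.09"

```text
t: 56.97
position: [0.4277, -0.3434, 0.1252]
orientation: [[0.998, -0.059, -0.002], [-0.059, -0.998, 0.0], [-0.002, -0.0, -1.0]]
force: [0.2, 0.1, -0.4]
finger_gap: 0.981
gripper_force: 0.0
```

```bash
python3 -c "
from h import *
plan((.4289,-.3427,.032),-93.5);print(observe()['position'])"
```

```text
rotvec [-0.01  0.09  0.13] shift in old axes [ 0.0013 -0.0008  0.0932] shift in target axes [ 0.0012 -0.0008  0.0932]
[ 0.42769527 -0.34342992  0.1252322 ]
```

step_arm:
  commands: "0 0 0 0.0012 -0.0005 0.02 0.09; 0 0 0 0 0 0.03 0.09; 0 0 0 0 0 0.025 0.09; 0 0 0 0 0 0.015 0.09; 0 0 0 0 0 0.008 0.09; 0 0 0 0 0 0 0.09; 0 0 0 0 0 0 0.09"

```text
t: 57.55
position: [0.4295, -0.343, 0.0279]
orientation: [[0.998, -0.06, -0.001], [-0.06, -0.998, 0.0], [-0.001, -0.0, -1.0]]
force: [1.0, 0.5, 0.4]
finger_gap: 0.977
gripper_force: 0.0
```

step_arm:
  commands: "0 0 0 0 0 0 0.045; 0 0 0 0 0 0 0.045; 0 0 0 0 0 0 0.045; 0 0 0 0 0 0 0.045; 0 0 0 0 0 0 0.045; 0 0 0 0 0 0 0.045; 0 0 0 0 0 0 0.045; 0 0 0 0 0 0 0.045"

```text
t: 58.22
position: [0.4298, -0.343, 0.0283]
orientation: [[0.998, -0.061, -0.0], [-0.061, -0.998, -0.0], [-0.0, 0.0, -1.0]]
force: [-0.9, 1.7, 6.3]
finger_gap: 0.63
gripper_force: 19.9
```

step_arm:
  commands: "0 0 0 0 0 -0.003 0.045; 0 0 0 0 0 -0.007 0.045; 0 0 0 0 0 -0.01 0.045; 0 0 0 0 0 0 0.045"

```text
t: 58.55
position: [0.4303, -0.3436, 0.0496]
orientation: [[0.998, -0.061, 0.001], [-0.061, -0.998, -0.001], [0.001, 0.001, -1.0]]
force: [0.3, -0.3, -3.2]
finger_gap: 0.633
gripper_force: 19.9
```

step_arm:
  commands: "0 0 0 0 0 -0.02 0.045; 0 0 0 0 0 -0.03 0.045; 0 0 0 0 0 -0.01 0.045; 0 0 0 0.003 -0.014 0 0.045; 0 0 0 0.003 -0.034 0 0.045; 0 0 0 0.003 -0.034 0 0.045; 0 0 0 0.003 -0.034 0 0.045; 0 0 0 0.003 -0.034 0 0.045"

```text
t: 59.22
position: [0.4529, -0.1917, 0.1067]
orientation: [[0.998, -0.062, -0.002], [-0.062, -0.998, 0.001], [-0.002, -0.001, -1.0]]
force: [0.2, -0.0, -3.6]
finger_gap: 0.632
gripper_force: 19.9
```

step_arm:
  commands: "0 0 0 0.003 -0.034 0 0.045; 0 0 0 0.003 -0.034 0 0.045; 0 0 0 0.003 -0.034 0 0.045; 0 0 0 0.003 -0.034 0 0.045; 0 0 0 0.003 -0.034 0 0.045; 0 0 0 0.003 -0.025 0 0.045; 0 0 0 0.002 -0.014 0 0.045; 0 0 0 0 0 0 0.045"

```text
t: 59.88
position: [0.486, 0.0164, 0.1068]
orientation: [[0.998, -0.058, -0.002], [-0.058, -0.998, 0.001], [-0.002, -0.001, -1.0]]
force: [0.9, 0.3, -2.9]
finger_gap: 0.629
gripper_force: 19.9
```

step_arm:
  commands: "0 0 0 0 0 0.01 0.045; 0 0 0 0 0 0.025 0.045; 0 0 0 0 0 0.015 0.045; 0 0 0 0 0 0.01 0.045; 0 0 0 0 0 0 0.045; 0 0 0 0 0 0 0.045; 0 0 0 0 0 0 0.045"

```text
t: 60.47
position: [0.4868, 0.0129, 0.0482]
orientation: [[0.998, -0.062, -0.0], [-0.062, -0.998, -0.0], [-0.0, 0.0, -1.0]]
force: [0.1, -1.1, -2.8]
finger_gap: 0.63
gripper_force: 19.9
```

step_arm:
  commands: "0 0 0 0 0 0.006 0.045; 0 0 0 0 0 0.005 0.045; 0 0 0 0 0 0.002 0.045; 0 0 0 0 0 0.002 0.045; 0 0 0 0 0 0.001 0.045; 0 0 0 0 0 0.001 0.045; 0 0 0 0 0 0 0.045; 0 0 0 0 0 0 0.045"

```text
t: 61.13
position: [0.4869, 0.0135, 0.0321]
orientation: [[0.998, -0.061, 0.0], [-0.061, -0.998, 0.0], [0.0, -0.0, -1.0]]
force: [-5.4, 0.4, 15.6]
finger_gap: 0.628
gripper_force: 20.0
```

Contact. I'll release, retreat toward the robot and to the right, and compare the images with the starting ones.

step_arm:
  commands: "0 0 0 0 0 0 0.075; 0 0 0 0 0 0 0.085; 0 0 0 0 0 0 0.09; 0 0 0 0 0 0 0.09; 0 0 0 0 0 -0.015 0.09; 0 0 0 0 0 -0.035 0.09; 0 0 0 0 0 -0.035 0.09; 0 0 0 0 0 -0.02 0.09"

```text
t: 61.8
position: [0.4876, 0.0133, 0.1387]
orientation: [[0.998, -0.061, 0.002], [-0.061, -0.998, 0.0], [0.002, -0.0, -1.0]]
force: [1.4, 0.2, -1.1]
finger_gap: 0.982
gripper_force: 0.0
```

step_arm:
  commands: "0 0 0 -0.01 0.03 0 0.09; 0 0 0 -0.01 0.035 0 0.09; 0 0 0 -0.01 0.035 0 0.09; 0 0 0 -0.01 0.035 0 0.09; 0 0 0 -0.01 0.035 0 0.09; 0 0 0 -0.01 0.035 0 0.09; 0 0 0 -0.01 0.035 0 0.09; 0 0 0 0 0.035 0 0.09"

```text
t: 62.47
position: [0.3976, -0.258, 0.1357]
orientation: [[0.998, -0.061, -0.002], [-0.061, -0.998, 0.001], [-0.002, -0.0, -1.0]]
force: [1.3, -0.1, 0.2]
finger_gap: 0.981
gripper_force: 0.0
```

step_arm:
  commands: "0 0 0 0 0.035 0 0.09; 0 0 0 0 0.035 0 0.09; 0 0 0 0 0.035 0 0.09; 0 0 0 0 0.02 0 0.09; 0 0 0 0 0 0 0.09; 0 0 0 0 0 0 0.09; 0 0 0 0 0 0 0.09"

```text
t: 63.05
position: [0.3918, -0.3808, 0.1355]
orientation: [[0.998, -0.061, -0.002], [-0.061, -0.998, 0.001], [-0.002, -0.001, -1.0]]
force: [0.1, 0.0, 0.4]
finger_gap: 0.977
gripper_force: 0.0
```

Run:
```python
from blob import *
s=observe();print(s['t'],s['position'],s['force'])
for n in('top','scene'):
    a=read_camera(n);cv2.imwrite(f'pics/{n}_end.png',a[:,:,::-1])
    b=cv2.imread(f'pics/{n}0.png')[:,:,::-1]
    g=lambda i:cv2.cvtColor(np.ascontiguousarray(i),cv2.COLOR_RGB2GRAY).astype(np.float32)
    for k,P,r in(('jar',(.556,-.055,.09),14),('glue',(.547,.086,.08),13),('carton',(.485,.014,.08),13),('brush',(.74,.02,.06),14),('cups',(.73,.17,.07),14),('screw',(.70,-.15,0.01),16)):
        u,v=w2p(n,P)[0].astype(int)
        t=g(b)[v-r:v+r,u-r:u+r];w=g(a)[v-r-10:v+r+10,u-r-10:u+r+10]
        m=cv2.minMaxLoc(cv2.matchTemplate(w,t,cv2.TM_CCOEFF_NORMED));print(n,k,'shift px',m[3][0]-10,m[3][1]-10,'score',round(m[1],3))
print(blob(read_camera('scene'),w2p('scene',(.501,.3256,.028))[0],25),blob(read_camera('top'),w2p('top',(.501,.3256,.028))[0],25))
```

```text
63.05 [ 0.39179606 -0.38075021  0.13545239] [0.05075446 0.03640871 0.36486499]
top jar shift px 0 0 score 0.837
top glue shift px 0 0 score 0.989
top carton shift px 0 0 score 0.937
top brush shift px 0 0 score 0.999
top cups shift px 0 0 score 0.999
top screw shift px 0 0 score 0.998
scene jar shift px 0 0 score 0.965
scene glue shift px 0 0 score 0.991
scene carton shift px 0 0 score 0.984
scene brush shift px 0 0 score 0.999
scene cups shift px 0 0 score 0.996
scene screw shift px 0 0 score 0.998
(array([378, 101,  23,  17, 289], dtype=int32), array([389.1, 109.5])) (array([180, 224,  23,  24, 449], dtype=int32), array([191.2, 235.5]))
```

```bash
python3 -c "
from bench import *
print(finish_job())"
```

```text
the job is handed in; nothing more can be done
None
```

The job is handed in at about 63 s: the dish lies flat and centred in the seat, the jar, glue bottle and carton are back upright within about 3 mm of their spots, and the brush jar, cups and screwdriver are unmoved in both cameras. No verdict came back.

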